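# Refill the pod dispenser

## Robot

A 6-joint arm with a two-finger parallel gripper is mounted at the origin on the work surface. World frame = base frame: x ahead of the robot, y to its left, z up, the work surface at z = 0. Lengths are in m, angles in rad, forces in N, time in s.
With the tool pointing down it reaches from about 0.25 to 0.775 m from the base axis. Payload 4 kg.
Tool frame: the origin (TCP) lies on the centre line of the jaws, within the pads' length; the fingertips stand robot.tips_ahead ahead of it and the grasp point (between the pads) lies 8 mm behind it (robot.tips_ahead is the distance from the TCP to the fingertips, in m); z points along the fingers, y is the line along which they close (so a half turn about z gives the same grasp; the last joint's range is limited). The gripper opens to 94 mm and grips with 3 to 60 N. Pads are 16 mm wide; open, the fingers measure 119 mm over their backs; the gripper's body (75 mm by 177 mm) begins 78 mm behind the grasp point.
Start: joints at [-1.315, 0.087, 1.371, -0, 1.684, -0.103], TCP at [0.193, -0.515, 0.217] pointing down, gripper open.
Joint ranges: [-3.1, 3.1], [-0.76, 2.03], [0.27, 2.55], [-1.08, 4.22], [0.17, 2.65], [-2.57, 2.57]. Speed limits (rad/s): [2.79, 2.79, 3.14, 3.14, 3.14, 3.14].

## Interface

Orientations are given as [roll, pitch, yaw] about the fixed x, y, z axes, in that order (R = Rz(yaw) Ry(pitch) Rx(roll)).
In Python, from bench import robot, snapshot, close_job, spotter gives the robot as it stands. The module is installed in compiled form; this text tells all that it offers.
- The arm moves only by the tool servo_tool, never from a script. Its argument "commands" is one flat list of numbers, 7 for each row, row after row: the shift along the tool's x, y, z in m, then the turn, a rotation vector about the tool's x, y, z in degrees, then the finger opening in m, from 0 to 0.094. In form: [x, y, z, ax, ay, az, grip, x, y, z, ax, ay, az, grip, ...]. A call has 1 to 10 rows; each row is the pose to reach, as a shift and turn from the pose commanded when the call began, along the tool's axes at that moment; what a row does not reach only later rows make up. A row lasts 1/8 s, in which the tool goes at most 62.5 mm and 10.7 degrees, less where a joint would pass 70% of its speed; a pose out of reach is approached as far as the arm can. A call with a gripper value outside its range is refused whole. The fingers move at their own pace and stop on an object; the grip force is fixed at half the most. Time passes only in rows, so rows that repeat a pose let the fingers close. It gives the time, the measured TCP pose, the force, the opening and the grip force at its end, in the units of the state.
- robot.get_obs(): the state, without advancing time (a new reading comes with each control period).
- snapshot(name): name is "side" or "top"; returns a dict with "img" (480x640x3 uint8, blue, green, red), "camera_matrix" (3x3 intrinsics, pixels), "k1" (the pictures are not rectified: a ray, as slopes to the right and down, at radius r is drawn at 1 + k1 r^2 times it, then the intrinsics apply), "extrinsics" (4x4, takes a point from camera to world coordinates). Camera axes: x right, y down, z forward; pixel columns grow to the right and rows downward; lengths in m; the calibration is good to about 2 mm. A picture is of the moment at which its call begins. There is no depth.
- close_job(): hands the job in; it is judged then, once.
Trained networks look in a picture, given as the dict that the camera call returned (one of the last four; its "shot" number tells which), for a name from the list of things; names that differ only in an ending like _2 or _b are one class to them, and where a whole thing is asked for, a point or a joint stands for the part that bears it (a point fixed in the world has none). Each returns a list of dicts, best first, with "conf" (0 to 1); they miss things now and then, are a little off and sometimes report something else, mostly with a low value. They report only what shows in the picture. A call takes as long as a camera call.
- spotter.trace(name, picture): "region" (480x640 bool, what is visible of it) and "box" ([left, top, width, height] in pixels, round what is visible of it).
The state is a dict: "time": time; "joint_positions": joint angles; "qvel": joint speeds; "joint_torque": joint torques, N m; "tool_pos": TCP position; "ee_rot": TCP orientation; "wrist_force": force on the tool from outside, world axes, zero at the start; "wrist_torque": the same for the moment, N m; "width": finger opening in m; "finger_force": force on a finger pad.
Only numpy, scipy, OpenCV 4.12 (cv2) and the standard library are available. Lean on these libraries where they do the work, as an engineer would, in place of code of your own. Each camera call takes 0.05 s, during which the arm holds its last target. There are 200 camera calls.

## Task

Refill the white dispenser: first, with its cover still closed, collect every dose pod in the steel scoop; only then pull the cover down wide open by its bar, tip the pods from the scoop through the funnel so that all of them drop right down into the tube (do not feed them in with the fingers), and stand the scoop back upright on the shelf. Then swing the cover back up until it is fully shut and press the dispenser's button all the way down; leave the other things on the shelf where they are.

Things in the scene. Friction and masses are not known exactly. Their poses are not given: they have to be found in the camera images.
- dispenser: white box fixed to the shelf, 130 mm (x) by 158 (y), walls 160 mm high, 173 with the cover shut (211 over its bar); origin at shelf level under the tube's axis, front towards its -x. Inside, a clear square tube (48 mm inside, floor at height 12, top at 82) carries a funnel widening to 124 (x) by 146 mm at height 152. A shoulder on the +y side (y 79 to 135 mm, 85 mm high) carries the button
- throat (a point): centre of the narrow lower end of the funnel, where the tube begins (48 mm square, height 82 mm); axes parallel to the dispenser's. Pods lying in the tube are below it
- funnel_rim (a point): centre of the funnel's mouth, height 152 mm, 124 mm (x) by 146 mm (y)
- cover (a joint): angle of the white L-shaped cover (front panel 120 mm high, roof 128 mm deep, 150 wide), hinged at its bottom front edge: 0 shut; grows as its top swings out to the front (-x) and down, to 1.2 rad wide open. Stiff hinge: stays where left, takes 2 to 4 N at the bar. May start up to 0.1 ajar. Open: above 0.8; shut: below 0.06
- hinge (a point): middle of the cover's hinge line, height 50 mm, 66 mm in front of the tube's axis; the line runs along the dispenser's y; axes parallel to the dispenser's
- cover_bar (a point): centre of the steel pull bar on the cover's roof, 12 mm in diameter, along the dispenser's y, 62 mm free between its two posts, its axis 32 mm clear above the roof. In the cover's frame it lies 30 mm behind (+x) and 155 mm above the hinge line; its axes turn with the cover
- button (a joint): travel of the spring push button on top of the dispenser's +y shoulder: 0 out, 0.006 m fully down (about 5 N); counts as pressed above 0.004
- button_top (a point): centre of the button's top face, 30 mm in diameter; it is pressed straight down
- scoop: loose steel scoop, about 160 g: trough 90 mm long (x -46 to +46), 72 mm wide inside, walls 42 mm high at the back (-x) and sides, open at the front (+x, the spout). Floor falls 6 degrees to the back (top 4 mm high at the back, 13 at the spout), so pods stay in. Origin at the centre of the underside, z up. An upright flat grey handle stands behind the back wall
- scoop_grip (a point): point on the scoop's handle to grip: handle is 12 mm thick (scoop's y), 34 mm long (x) and reaches from 20 to 90 mm above the underside; this point is 66 mm behind the origin and 68 mm up. Axes are the scoop's
- scoop_spout (a point): middle of the scoop's open front edge, 46 mm ahead of the origin and 13 mm up
- mat: flat dark rubber mat fixed to the shelf, 160 by 160 mm, 3 mm thick, where the pods start; origin at the centre of its underside
- pod1: one of up to five identical white plastic dose pods, stubby cylinders 18 mm in diameter and 20 mm long, 11 g, origin at the centre, z the cylinder's axis; starts upright on the mat; None if absent this time
- pod2: one of up to five identical white plastic dose pods, stubby cylinders 18 mm in diameter and 20 mm long, 11 g, origin at the centre, z the cylinder's axis; starts upright on the mat; None if absent this time
- pod3: one of up to five identical white plastic dose pods, stubby cylinders 18 mm in diameter and 20 mm long, 11 g, origin at the centre, z the cylinder's axis; starts upright on the mat; None if absent this time
- pod4: one of up to five identical white plastic dose pods, stubby cylinders 18 mm in diameter and 20 mm long, 11 g, origin at the centre, z the cylinder's axis; starts upright on the mat; None if absent this time
- pod5: one of up to five identical white plastic dose pods, stubby cylinders 18 mm in diameter and 20 mm long, 11 g, origin at the centre, z the cylinder's axis; starts upright on the mat; None if absent this time
- bowl: stainless steel bowl, 140 mm across, 55 mm high: leave alone
- torch: aluminium torch lying flat, 120 mm long, 30 mm wide, 24 mm high: leave alone
- pillcase: clear plastic pill case, 110 by 40 by 22 mm: leave alone

How it is judged:
By the outcome, as a careful person would: the job done as asked, in the order asked, and still so for the second after the job is handed in, with the robot touching nothing.
Of pod1, pod2, pod3, pod4, pod5 only 3 to 5 are there at a start; the rules pass over those that are not, and their reading is None.
At some moment in a run one of pod1, pod2, pod3, pod4, pod5, scoop may be knocked a few centimetres aside while the robot is not near it.
It also fails if it takes over 210 s, if anything falls off the work surface, if the arm or the gripper's body presses on something with over 40 N, if the wrist force passes 120 N, or if a joint passes its speed limit or range.

## Working session

There is one attempt and no reset: what is moved stays moved. The work goes in short steps, Python scripts to look and compute and a tool call to move; the robot and the scene stay as the last step left them, time stands still between calls to the robot, and variables do not carry over. Pictures are saved under pics/ and viewed, at most 14 in all, crops included, and the job is handed in when it is done.

Besides the shell and the picture viewer there is one more tool, called after "Request:" as name(argument=value, ...) on one line, values as JSON. servo_tool: Moves the arm, as the interface text tells. Its arguments: {"type":"object","properties":{"commands":{"type":"array","items":{"type":"number"}}},"required":["commands"]}

```bash
mkdir -p pics; ls; python3 - <<'E'
from bench import robot, snapshot, spotter
import cv2
o=robot.get_obs(); print(o, robot.tips_ahead)
for n in("side","top"):
    s=snapshot(n); cv2.imwrite(f"pics/{n}0.png",s["img"]); print(n,s["camera_matrix"],s["k1"],s["extrinsics"],s["shot"])
    for t in("dispenser","cover","button","scoop","scoop_grip","mat","pod1","bowl","torch","pillcase"):
        print(t,[(d["box"],round(d["conf"],2)) for d in spotter.trace(t,s)])
E
```

```text
pics
{'time': 0.0, 'joint_positions': array([-1.31507721e+00,  8.79478716e-02,  1.37228357e+00, -2.08301234e-05,
        1.68359629e+00, -1.03081561e-01]), 'qvel': array([ 5.11764115e-05,  3.66859696e-04,  1.17259425e-03,  4.99085768e-04,
       -4.20676052e-04,  1.31037761e-03]), 'joint_torque': array([-1.50143176e-03, -3.40184748e+01, -3.02426648e+01,  7.16122147e-02,
        3.30585474e-02, -1.58586918e-04]), 'tool_pos': array([ 0.19299464, -0.51445079,  0.21529319]), 'ee_rot': array([-3.13936731e+00, -2.09394663e-04,  3.58798125e-01]), 'wrist_force': array([ 0.85784237, -0.19117165,  0.37332057]), 'wrist_torque': array([-0.04624782,  0.02251863,  0.05022615]), 'finger_force': 0.0, 'width': 0.0939409987842476} 0.011
side [[582.47758248   0.         325.13998339]
 [  0.         582.47758248 244.65324045]
 [  0.           0.           1.        ]] -0.17286346762714377 [[ 0.87244438 -0.29820935  0.3871847   0.01503125]
 [-0.48864046 -0.51859071  0.70163678 -1.04836351]
 [-0.00844426 -0.80133317 -0.59815871  0.98119697]
 [ 0.          0.          0.          1.        ]] 1
dispenser [
[... 457 characters left out ...]
0.52499434 238.83299006]
 [  0.           0.           1.        ]] -0.07051574119284264 [[ 0.00696633 -0.98348582  0.18085107  0.30153003]
 [-0.99979482 -0.00341015  0.01996708 -0.045996  ]
 [-0.01902061 -0.18095306 -0.98330779  1.49468029]
 [ 0.          0.          0.          1.        ]] 2
dispenser [([182.7, 262.6, 54.1, 38.8], 0.56)]
cover [([286.1, 158.2, 73.4, 67.6], 0.64)]
button []
scoop [([182.1, 259.4, 52.5, 40.0], 0.75)]
scoop_grip [([180.3, 259.2, 57.5, 37.0], 0.85)]
mat [([395.2, 245.7, 64.1, 68.4], 0.93)]
pod1 [([491.9, 224.3, 20.2, 47.4], 0.34)]
bowl [([125.2, 172.4, 56.9, 54.2], 0.77)]
torch [([429.8, 182.9, 30.0, 46.4], 0.63)]
pillcase [([492.2, 226.9, 18.9, 43.5], 0.98)]
```

```bash
python3 - <<'E'
import cv2
a=cv2.imread("pics/side0.png");b=cv2.imread("pics/top0.png")
cv2.imwrite("pics/s0c.png",cv2.resize(a[160:430,190:460],None,fx=2.2,fy=2.2,interpolation=3))
cv2.imwrite("pics/t0c.png",cv2.resize(b[130:330,110:520],None,fx=1.95,fy=1.95,interpolation=3))
E
```

```text
(no output)
```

View pics/side0.png

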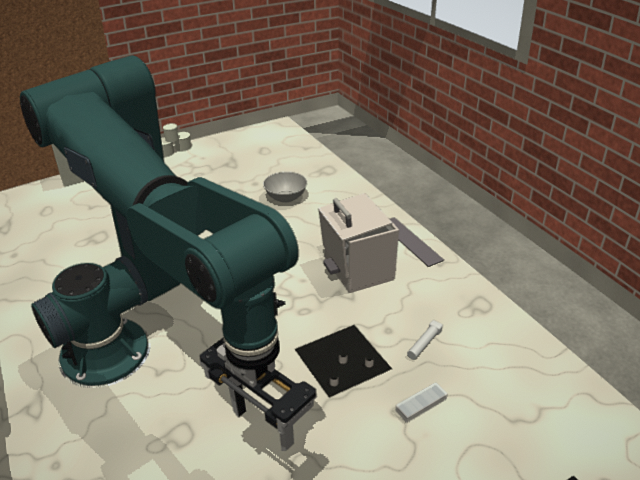

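View pics/t0c.png

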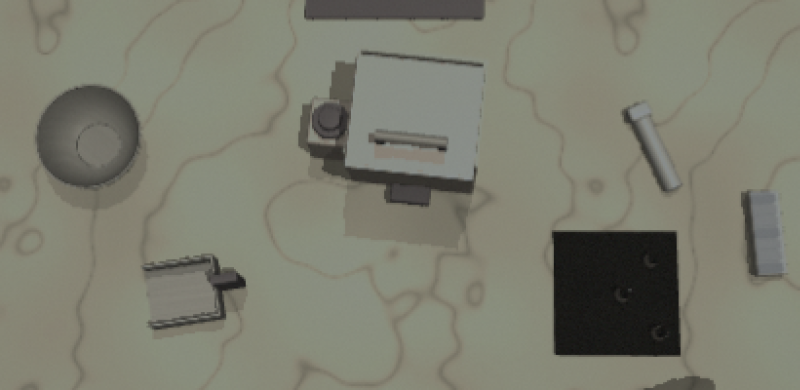

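The side picture shows the dispenser near (360,240), three pods on the mat near (334,382), (343,358) and (369,363), the torch and the pill case. The top crop shows the scoop at left with its handle to the right, so the spout points to world +y. I'll zoom in to pick corners.

```bash
cat > h.py <<'E'
import numpy as np, cv2
from bench import robot, snapshot, spotter
def world(s,px,z):
    "pixels (n,2) -> world points at height z"
    K=s["camera_matrix"];E=s["extrinsics"]
    r=cv2.undistortPoints(np.array(px,float).reshape(-1,1,2),K,np.array([s["k1"],0,0,0.]))[:,0]
    d=np.c_[r,np.ones(len(r))]@E[:3,:3].T
    return E[:3,3]+d*((z-E[2,3])/d[:,2])[:,None]
def proj(s,P):
    E=np.linalg.inv(s["extrinsics"])
    return cv2.projectPoints(np.array(P,float).reshape(-1,3),cv2.Rodrigues(E[:3,:3])[0],E[:3,3],s["camera_matrix"],np.array([s["k1"],0,0,0.]))[0][:,0]
def tile(im,x,y,w,f,h=None):
    h=h or w*3//4
    t=cv2.resize(im[y:y+h,x:x+w],None,fx=f,fy=f,interpolation=cv2.INTER_CUBIC)
    for i in range(0,w,10): cv2.putText(t,str(x+i),(int(i*f),8),0,.3,(0,0,255)); cv2.line(t,(int(i*f),0),(int(i*f),4 if i%50 else 12),(0,0,255))
    for j in range(0,h,10): cv2.putText(t,str(y+j),(0,int(j*f)+4),0,.3,(0,255,0))
    return t
E
python3 - <<'E'
from h import *
a=cv2.imread("pics/side0.png");b=cv2.imread("pics/top0.png")
o=np.vstack([np.hstack([tile(b,280,150,100,4),tile(a,310,190,100,4,75)]),np.hstack([tile(b,170,250,80,5,60),tile(b,390,240,80,5,60)])])
cv2.imwrite("pics/z1.png",o);print(o.shape)
s=snapshot("top")
for n in("mat","scoop","bowl","torch","pillcase"):
    t=spotter.trace(n,s)
    if t: 
        m=t[0]["region"];y,x=np.nonzero(m);print(n,t[0]["conf"],world(s,[[x.mean(),y.mean()]],0.0).round(3))
        c=cv2.findContours(m.astype(np.uint8),0,2)[0];c=max(c,key=len);print(world(s,cv2.boxPoints(cv2.minAreaRect(c)),0.003).round(3)[:,:2].tolist())
E
```

```text
(600, 800, 3)
mat 0.83 [[ 0.474 -0.287  0.   ]]
[[0.553, -0.209], [0.554, -0.37], [0.393, -0.365], [0.393, -0.206]]
scoop 0.86 [[0.473 0.264 0.   ]]
[[0.505, 0.326], [0.526, 0.197], [0.442, 0.182], [0.422, 0.309]]
bowl 0.96 [[0.678 0.407 0.   ]]
[[0.677, 0.508], [0.782, 0.411], [0.682, 0.308], [0.579, 0.404]]
torch 0.96 [[ 0.666 -0.342  0.   ]]
[[0.714, -0.303], [0.729, -0.331], [0.616, -0.381], [0.602, -0.352]]
pillcase 0.7 [[ 0.552 -0.483  0.   ]]
[[0.606, -0.457], [0.611, -0.501], [0.497, -0.507], [0.492, -0.464]]
```

View pics/z1.png

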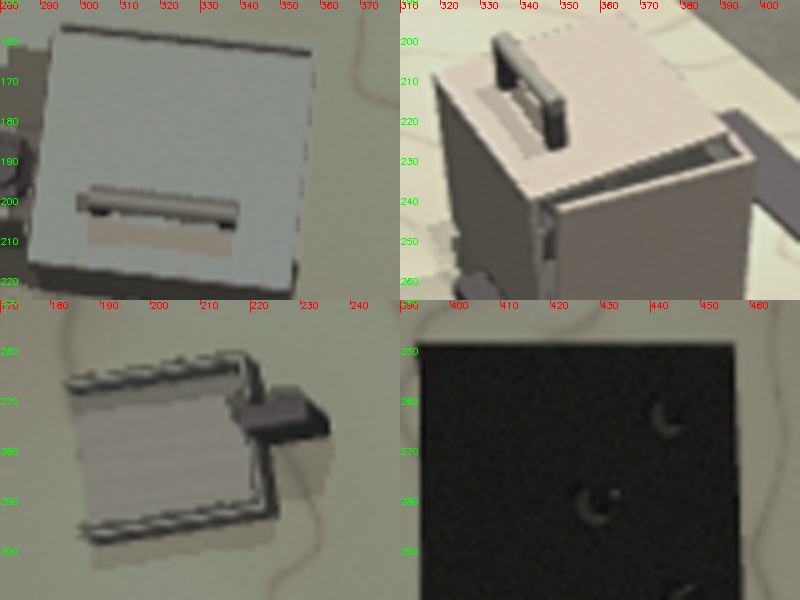

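Read from the composite: top-view roof corners are about (295,158), (358,164), (353,222) and (287,215), with the bar centre at (319.5,201). The side view shows the cover ajar with wall corners at (349.5,242.5) and (398,229). The scoop's wall corners and the pod crescents also show. Next I'll fit poses.

```bash
cat >> h.py <<'E'
def cov(th,p):
    "point in cover frame (rel hinge) -> dispenser frame"
    x,y,z=p;c,s=np.cos(th),np.sin(th)
    return np.array([-.066+c*x-s*z,y,.05+s*x+c*z])
def place(q,P):
    P=np.atleast_2d(P);c,s=np.cos(q[2]),np.sin(q[2])
    return np.c_[q[0]+c*P[:,0]-s*P[:,1],q[1]+s*P[:,0]+c*P[:,1],P[:,2]]
E
python3 - <<'E'
from h import *
from scipy.optimize import least_squares
t=snapshot("top");s=snapshot("side")
D=[(t,'c',(.128,.075,.123),(295,158)),(t,'c',(.128,-.075,.123),(358,163.7)),(t,'c',(0,-.075,.123),(353,222.5)),(t,'c',(0,.075,.123),(287,215)),(t,'c',(.03,0,.161),(319.5,200.5)),
(s,'w',(-.065,-.079,.160),(349.5,242.5)),(s,'w',(.065,-.079,.160),(398,228.7)),(s,'c',(0,.075,.123),(318.2,208.7)),(s,'c',(0,-.075,.123),(343.7,238.7)),(s,'c',(.128,-.075,.123),(392,223.7))]
def res(q,full=0):
    r=[proj(S,place(q,cov(q[3],p) if k=='c' else p))[0]-np.array(px) for S,k,p,px in D]
    return np.ravel(r)
f=least_squares(res,[.65,-.05,0,.08],loss="soft_l1");print("disp",f.x.round(4));print(res(f.x).reshape(-1,2).round(1).tolist())
S=[((-.048,-.038,.042),(218.6,260.6)),((-.048,.038,.042),(225,292.6)),((.046,-.038,.042),(183.6,267)),((.046,.038,.042),(187.6,298))]
best=None
for sg in(1,-1):
  g=lambda q:np.ravel([proj(t,place(q,(p[0],sg*p[1],p[2])))[0]-np.array(px) for p,px in S])
  f2=least_squares(g,[.47,.26,1.5]);print("scoop",f2.x.round(4),f2.cost,g(f2.x).reshape(-1,2).round(1).tolist())
# pods
for n,S_ in(("top",t),("side",s)):
    g=cv2.cvtColor(S_["img"],6)
    m=np.zeros_like(g);c=proj(S_,[[.55,-.21,.003],[.55,-.362,.003],[.398,-.362,.003],[.398,-.212,.003]])
    cv2.fillConvexPoly(m,c.round().astype(int),255);m=cv2.erode(m,np.ones((3,3)))
    b=((g.astype(int)>np.median(g[m>0])+12)&(m>0)).astype(np.uint8)
    k,_,st,ce=cv2.connectedComponentsWithStats(b)
    for i in range(1,k):
        if st[i,4]>4: print(n,st[i],ce[i].round(1),world(S_,[ce[i]],.013).round(3))
    x0,y0=c.min(0).astype(int);im=S_["img"][y0:y0+85,x0-3:x0+100]
    cv2.imwrite(f"pics/pod_{n}.png",cv2.resize(np.clip(im.astype(float)*2,0,255).astype(np.uint8),None,fx=4,fy=4,interpolation=3))
E
python3 -c "
import cv2,numpy as np
a=cv2.imread('pics/pod_top.png');b=cv2.imread('pics/pod_side.png')
cv2.imwrite('pics/pods1.png',np.hstack([a[:340,:400],b[:340,:400]]))"
```

```text
disp [ 0.6731 -0.033  -0.0948  0.1002]
[[-1.8, 0.2], [0.8, 0.5], [0.5, -2.5], [0.3, -1.3], [1.8, 0.8], [-0.1, -0.2], [-0.8, 0.5], [0.2, -1.8], [-0.1, -0.2], [-0.7, -2.3]]
scoop [0.4665 0.2619 1.7522] 3.024027088083392 [[1.7, 0.4], [-0.2, -1.2], [-0.9, 0.6], [-0.7, 0.1]]
scoop [0.4671 0.2621 1.8044] 1966.238894392875 [[6.8, 29.4], [-5.7, -32.7], [4.2, 31.7], [-5.5, -29.5]]
top [440 261   6   6  16] [442.3 264.2] [[ 0.511 -0.327  0.013]]
top [426 278   5   7  15] [427.5 281.9] [[ 0.467 -0.289  0.013]]
top [444 297   6   8  14] [446.1 300.9] [[ 0.42  -0.334  0.013]]
side [338 355  10   9  69] [342.8 359.2] [[ 0.469 -0.301  0.013]]
side [365 358   9  10  65] [368.8 363.1] [[ 0.512 -0.34   0.013]]
side [329 377  10  10  72] [333.8 381.7] [[ 0.419 -0.347  0.013]]
```

View pics/pods1.png

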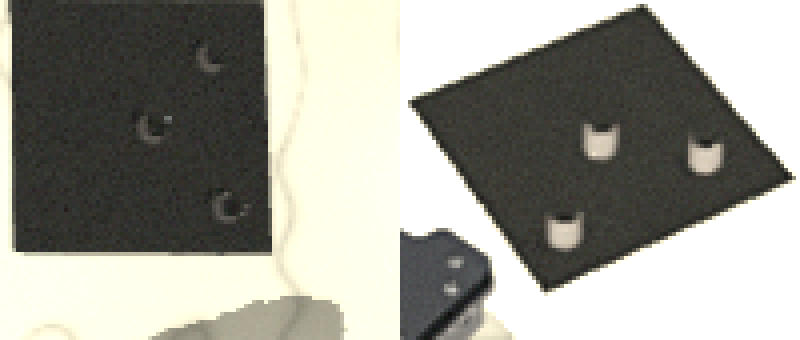

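Three pods show: dark tops, white sides. Now for precise pod positions, fitting the base outline in both views.

```bash
cat >> h.py <<'E'
from scipy.optimize import least_squares
a_=np.linspace(0,2*np.pi,60)
def cyl(x,y): return np.vstack([np.c_[x+.009*np.cos(a_),y+.009*np.sin(a_),0*a_+z] for z in(.003,.023)])
def pods(t,s,show=True):
    "fit standing pods on the mat from white-side blobs"
    B={}
    for n,S in(("t",t),("s",s)):
        g=cv2.cvtColor(S["img"],6)
        m=np.zeros_like(g);c=proj(S,[[.55,-.21,.003],[.55,-.362,.003],[.398,-.362,.003],[.398,-.212,.003]])
        cv2.fillConvexPoly(m,c.round().astype(int),255);m=cv2.erode(m,np.ones((3,3)))
        b=((g.astype(int)>np.median(g[m>0])+12)&(m>0)).astype(np.uint8)
        k,_,st,ce=cv2.connectedComponentsWithStats(b)
        B[n]=[(st[i]-[.5,.5,0,0,0],world(S,[ce[i]],.013)[0,:2]) for i in range(1,k) if st[i,4]>6]
    out=[]
    for st,p in B["s"]:
        j=[u for u,w in B["t"] if np.hypot(*(w-p))<.03]
        def f(q):
            P=proj(s,cyl(*q));r=[P[:,0].min()-st[0],P[:,0].max()-st[0]-st[2],P[:,1].max()-st[1]-st[3]]
            if j: P=proj(t,cyl(*q));r+=[P[:,0].min()-j[0][0],P[:,1].max()-j[0][1]-j[0][3]]
            return r
        o=least_squares(f,p);out.append(o.x)
        if show: print("pod",o.x.round(4),len(j),np.round(o.fun,1))
    return out
E
python3 - <<'E'
from h import *
pods(snapshot("top"),snapshot("side"))
E
```

```text
pod [ 0.4711 -0.2946] 1 [ 0.6 -1.2 -0.7  0.9 -0.4]
pod [ 0.5161 -0.3336] 1 [-0.  -0.5 -0.8  1.  -0.2]
pod [ 0.4214 -0.3411] 1 [ 0.4 -1.1 -0.8  1.1 -0.3]
```

Request:
servo_tool(commands=[0, 0, 0, 0, 0, -69.4, 0.06, 0, 0, 0, 0, 0, -69.4, 0.06, 0, 0, 0, 0, 0, -69.4, 0.06, 0, 0, 0, 0, 0, -69.4, 0.06, 0, 0, 0, 0, 0, -69.4, 0.06, 0, 0, 0, 0, 0, -69.4, 0.06, 0, 0, 0, 0, 0, -69.4, 0.06, 0, 0, 0, 0, 0, -69.4, 0.06])

```text
time: 2.6
tool_pos: [0.1931, -0.515, 0.2165]
ee_rot: [3.142, 0.0, 1.569]
wrist_force: [-0.0, -0.5, -0.5]
width: 0.0599
finger_force: 0.0
```

Request:
servo_tool(commands=[0.174, 0.228, 0.135, 0, 0, 0, 0.045, 0.174, 0.228, 0.135, 0, 0, 0, 0.045, 0.174, 0.228, 0.135, 0, 0, 0, 0.045, 0.174, 0.228, 0.135, 0, 0, 0, 0.045, 0.174, 0.228, 0.135, 0, 0, 0, 0.045, 0.174, 0.228, 0.135, 0, 0, 0, 0.045, 0.174, 0.228, 0.135, 0, 0, 0, 0.045, 0.174, 0.228, 0.18, 0, 0, 0, 0.045, 0.174, 0.228, 0.2, 0, 0, 0, 0.045, 0.174, 0.228, 0.2, 0, 0, 0, 0.045])

```text
time: 3.85
tool_pos: [0.42, -0.3427, 0.0166]
ee_rot: [-3.141, 0.0, 1.567]
wrist_force: [0.3, -1.3, 0.5]
width: 0.0451
finger_force: 0.0
```

Request:
servo_tool(commands=[0, 0, 0, 0, 0, 0, 0, 0, 0, 0, 0, 0, 0, 0, 0, 0, 0, 0, 0, 0, 0, 0, 0, 0, 0, 0, 0, 0, 0, 0, 0, 0, 0, 0, 0, 0, 0, -0.06, 0, 0, 0, 0, 0, 0, -0.12, 0, 0, 0, 0, 0, 0, -0.16, 0, 0, 0, 0, 0, 0, -0.16, 0, 0, 0, 0])

```text
time: 4.97
tool_pos: [0.423, -0.3426, 0.1809]
ee_rot: [3.135, 0.006, 1.57]
wrist_force: [0.7, -0.6, -0.1]
width: 0.0161
finger_force: 30.0
```

Request:
servo_tool(commands=[0.577, 0.05, 0, 0, 0, -10.4, 0, 0.577, 0.05, 0, 0, 0, -10.4, 0, 0.577, 0.05, 0, 0, 0, -10.4, 0, 0.577, 0.05, 0, 0, 0, -10.4, 0, 0.577, 0.05, 0, 0, 0, -10.4, 0, 0.577, 0.05, 0, 0, 0, -10.4, 0, 0.577, 0.05, 0, 0, 0, -10.4, 0, 0.577, 0.05, 0, 0, 0, -10.4, 0, 0.577, 0.05, 0, 0, 0, -10.4, 0, 0.577, 0.05, 0, 0, 0, -10.4, 0])

```text
time: 6.22
tool_pos: [0.4701, 0.2386, 0.1736]
ee_rot: [-3.137, 0.0, 1.756]
wrist_force: [-0.5, 0.4, 0.2]
width: 0.0161
finger_force: 30.0
```

Request:
servo_tool(commands=[0, 0, 0.06, 0, 0, 0, 0, 0, 0, 0.07, 0, 0, 0, 0, 0, 0, 0.07, 0, 0, 0, 0])

```text
time: 6.6
tool_pos: [0.4711, 0.2347, 0.1055]
ee_rot: [-3.139, 0.001, 1.75]
wrist_force: [-0.0, -0.2, 2.0]
width: 0.0166
finger_force: 30.0
```

```bash
python3 - <<'E'
from h import *
t=snapshot("top");s=snapshot("side")
print(robot.get_obs()["joint_positions"],robot.get_obs()["tool_pos"])
pods(t,s)
for n,S in(("t",t),("s",s)):
    for d in spotter.trace("scoop",S)[:1]: print(n,d["box"],d["conf"])
print(proj(s,[[.4665,.2619,.0]]),proj(t,[[.4665,.2619,0]]),[d["box"] for d in spotter.trace("pod1",s)])
c=proj(s,[[.4665,.2619,.05]])[0].astype(int);d=proj(t,[[.4665,.2619,.05]])[0].astype(int)
cv2.imwrite("pics/d1.png",np.hstack([tile(s["img"],c[0]-50,c[1]-50,100,4,100),tile(t["img"],d[0]-50,d[1]-50,100,4,100)]))
E
```

```text
[ 3.54763869e-01  8.39098822e-02  1.59071604e+00 -1.59618903e-04
  1.46380276e+00  1.75237261e-01] [0.47301904 0.23552469 0.10842843]
pod [ 0.4715 -0.2963] 1 [ 0.1 -0.7 -0.2  0.5 -0.5]
pod [ 0.5161 -0.3336] 1 [-0.  -0.5 -0.8  1.  -0.2]
t [189.1, 259.4, 43.4, 35.8] 0.63
s [225.5, 215.9, 40.4, 28.7] 0.69
[[242.9354078  235.03477251]] [[206.70591509 281.45803968]] [[398.6, 381.4, 47.8, 39.3], [339.1, 355.0, 9.6, 6.5]]
```

View pics/d1.png

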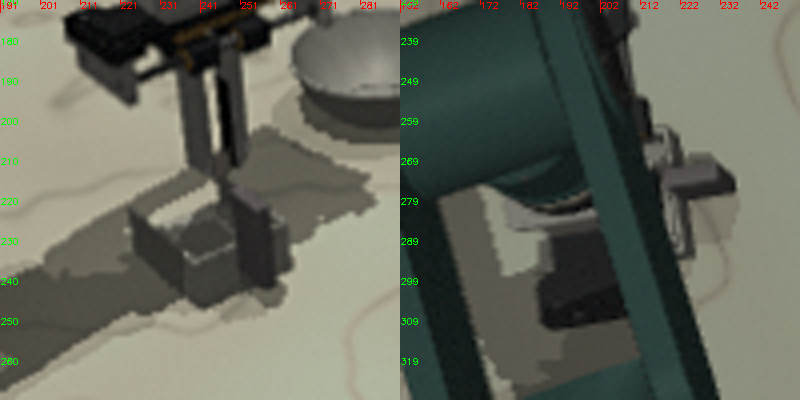

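The side crop shows the gripper over the scoop, with the scoop at (245,230) where it was fitted. I'll lower, release, rise and go back.

Request:
servo_tool(commands=[0, 0, 0.05, 0, 0, 0, 0, 0, 0, 0.081, 0, 0, 0, 0, 0, 0, 0.081, 0, 0, 0, 0, 0, 0, 0.081, 0, 0, 0, 0.03, 0, 0, 0.081, 0, 0, 0, 0.03, 0, 0, 0.04, 0, 0, 0, 0.03, 0, 0, -0.02, 0, 0, 0, 0.03, 0, 0, -0.07, 0, 0, 0, 0.03, 0, 0, -0.07, 0, 0, 0, 0.03])

```text
time: 7.98
tool_pos: [0.475, 0.2371, 0.1841]
ee_rot: [3.127, -0.002, 1.752]
wrist_force: [0.3, -0.1, 0.4]
width: 0.0302
finger_force: 0.0
```

Request:
servo_tool(commands=[-0.555, 0.147, 0, 0, 0, 10.4, 0.045, -0.555, 0.147, 0, 0, 0, 10.4, 0.045, -0.555, 0.147, 0, 0, 0, 10.4, 0.045, -0.555, 0.147, 0, 0, 0, 10.4, 0.045, -0.555, 0.147, 0, 0, 0, 10.4, 0.045, -0.555, 0.147, 0, 0, 0, 10.4, 0.045, -0.555, 0.147, 0, 0, 0, 10.4, 0.045, -0.555, 0.147, 0, 0, 0, 10.4, 0.045, -0.555, 0.147, 0, 0, 0, 10.4, 0.045, -0.555, 0.147, 0, 0, 0, 10.4, 0.045])

```text
time: 9.22
tool_pos: [0.7156, -0.2879, 0.1724]
ee_rot: [-3.137, -0.001, 1.566]
wrist_force: [-0.8, 0.4, -0.9]
width: 0.0453
finger_force: 0.0
```

```bash
python3 - <<'E'
from h import *
t=snapshot("top");s=snapshot("side")
o=robot.get_obs();print(o["tool_pos"],o["ee_rot"],o["time"])
pods(t,s)
c=proj(s,[[.4665,.2619,.03]])[0].astype(int);d=proj(t,[[.4665,.2619,.03]])[0].astype(int)
cv2.imwrite("pics/d2.png",np.hstack([tile(s["img"],c[0]-30,c[1]-30,60,6,60),tile(t["img"],d[0]-35,d[1]-30,70,6,60)]))
E
```

```text
[ 0.71572389 -0.28489055  0.17436756] [-3.13923118e+00 -1.39173633e-03  1.56822970e+00] 9.325
pod [ 0.4693 -0.2992] 0 [ 0.9 -0.9  0. ]
pod [ 0.5161 -0.3336] 1 [-0.  -0.5 -0.8  1.  -0.2]
```

View pics/d2.png

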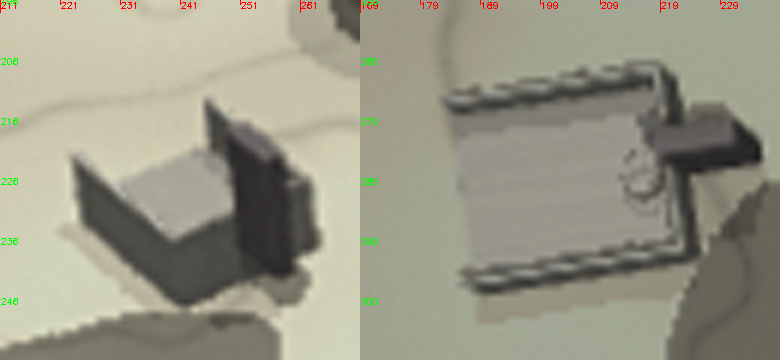

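I wrote that last move as if the tool axes were still aligned with the world, so it swept over the dispenser. I'll check what it did to the cover before going on.

Request:
servo_tool(commands=[-0.049, -0.2, 0, 0, 0, 0, 0.045, -0.049, -0.2, 0, 0, 0, 0, 0.045, -0.049, -0.2, 0, 0, 0, 0, 0.045, -0.049, -0.2, 0, 0, 0, 0, 0.045, -0.049, -0.2, 0, 0, 0, 0, 0.045])

```text
time: 9.95
tool_pos: [0.5159, -0.3315, 0.1779]
ee_rot: [3.139, 0.001, 1.57]
wrist_force: [-0.1, -0.1, 0.4]
width: 0.0447
finger_force: 0.0
```

```bash
python3 - <<'E'
from h import *
t=snapshot("top");s=snapshot("side")
o=robot.get_obs();print(o["tool_pos"],o["ee_rot"],o["time"])
pods(t,s)
cv2.imwrite("pics/d3.png",np.hstack([tile(s["img"],310,180,100,4,120),tile(t["img"],270,140,100,4,120)]))
for th in(0,.1,.2): print(th,proj(s,place([.6731,-.033,-.0948],[cov(th,p) for p in((0,.075,.123),(0,-.075,.123),(.128,-.075,.123),(.03,0,.161))])).round(1).tolist())
E
```

```text
[ 0.51751241 -0.33153305  0.17726843] [3.13947087e+00 4.86609799e-04 1.57187271e+00] 10.05
pod [ 0.4549 -0.2796] 1 [ -9.1 -11.   -2.3  13.  -18.9]
pod [ 0.5154 -0.3359] 0 [ 0.2 -0.2  0. ]
0 [[322.8, 205.6], [348.3, 237.0], [395.7, 224.3], [346.3, 204.9]]
0.1 [[318.4, 206.9], [343.6, 238.5], [391.3, 221.4], [340.3, 205.7]]
0.2 [[314.0, 208.6], [338.9, 240.4], [386.4, 219.0], [334.1, 207.0]]
```

View pics/d3.png

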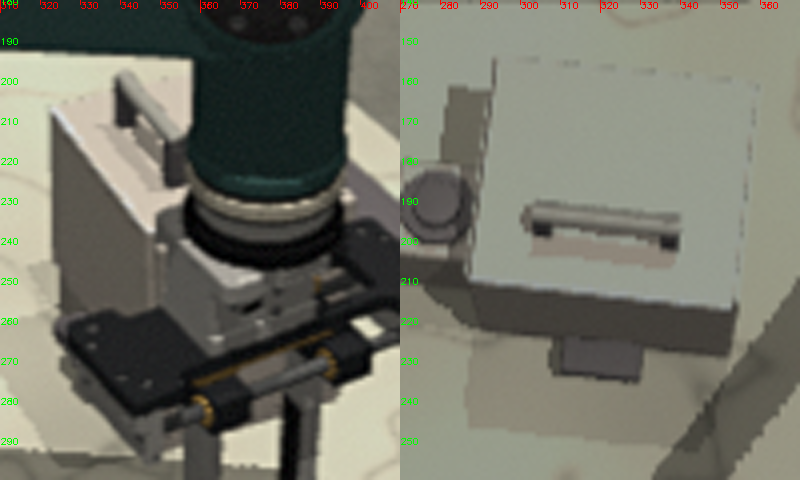

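The sweep just pushed the ajar cover shut: the bar and roof edge now match an angle of 0, with the front-left roof corner at (322.5,206). The cover is still closed, as the task needs. I'll fetch the second pod, converting the shifts properly this time.

Request:
servo_tool(commands=[-0.002, -0.001, 0.06, 0, 0, 0, 0.045, -0.002, -0.001, 0.12, 0, 0, 0, 0.045, -0.002, -0.001, 0.161, 0, 0, 0, 0.045, -0.002, -0.001, 0.161, 0, 0, 0, 0.045, -0.002, -0.001, 0.161, 0, 0, 0, 0, -0.002, -0.001, 0.161, 0, 0, 0, 0, -0.002, -0.001, 0.161, 0, 0, 0, 0, -0.002, -0.001, 0.161, 0, 0, 0, 0, -0.002, -0.001, 0.1, 0, 0, 0, 0, -0.002, -0.001, 0.04, 0, 0, 0, 0])

```text
time: 11.3
tool_pos: [0.5144, -0.3342, 0.1369]
ee_rot: [-3.14, -0.001, 1.57]
wrist_force: [0.0, -0.5, 0.5]
width: 0.0162
finger_force: 30.0
```

Request:
servo_tool(commands=[0.596, -0.05, -0.04, 0, 0, -10.4, 0, 0.596, -0.05, -0.04, 0, 0, -10.4, 0, 0.596, -0.05, -0.04, 0, 0, -10.4, 0, 0.596, -0.05, -0.04, 0, 0, -10.4, 0, 0.596, -0.05, -0.04, 0, 0, -10.4, 0, 0.596, -0.05, -0.04, 0, 0, -10.4, 0, 0.596, -0.05, -0.04, 0, 0, -10.4, 0, 0.596, -0.05, -0.04, 0, 0, -10.4, 0, 0.596, -0.05, -0.04, 0, 0, -10.4, 0, 0.596, -0.05, -0.04, 0, 0, -10.4, 0])

```text
time: 12.55
tool_pos: [0.4647, 0.2641, 0.1769]
ee_rot: [3.141, -0.001, 1.754]
wrist_force: [0.4, 0.3, -0.4]
width: 0.016
finger_force: 30.0
```

```bash
python3 - <<'E'
from h import *
t=snapshot("top");s=snapshot("side")
o=robot.get_obs();print(o["tool_pos"],o["ee_rot"],o["time"],o["width"])
pods(t,s)
for n,S in(("t",t),("s",s)): print(n,[(d["box"],d["conf"]) for d in spotter.trace("scoop",S)[:1]])
D=[(t,(.062,.075,.173),(293.75,154.5)),(t,(.062,-.075,.173),(359.25,161.25)),(t,(-.066,-.075,.173),(353.25,215.75)),(t,(-.066,.075,.173),(287,210)),(t,(-.036,0,.211),(321.25,193.25)),
(s,(-.065,-.079,.160),(349.5,242.5)),(s,(.065,-.079,.160),(398,228.7)),(s,(-.066,.075,.173),(322.5,206.2))]
f=lambda q:np.ravel([proj(S,place(q,p))[0]-np.array(px)-(0.4 if S is t else 0) for S,p,px in D])
r=least_squares(f,[.67,-.03,-.09],loss="soft_l1");print(r.x.round(4),f(r.x).reshape(-1,2).round(1).tolist())
E
```

```text
[0.46469656 0.26477702 0.17669839] [ 3.14104510e+00 -1.33874741e-03  1.75660399e+00] 12.65 0.016311773816981408
pod [ 0.4715 -0.2963] 1 [ 0.1 -0.7 -0.2  0.5 -0.5]
t [([191.9, 259.8, 42.3, 36.9], 0.57)]
s [([222.7, 213.1, 41.6, 32.0], 0.61)]
[ 0.6718 -0.033  -0.0956] [[-0.0, 0.1], [-0.6, -0.6], [0.4, -0.9], [0.5, -1.5], [0.4, 1.3], [-0.6, -0.1], [-1.2, 0.7], [-0.1, -0.5]]
```

Request:
servo_tool(commands=[0, 0, 0.06, 0, 0, 0, 0, 0, 0, 0.12, 0, 0, 0, 0, 0, 0, 0.148, 0, 0, 0, 0, 0, 0, 0.148, 0, 0, 0, 0, 0, 0, 0.148, 0, 0, 0, 0.03, 0, 0, 0.148, 0, 0, 0, 0.03, 0, 0, 0.1, 0, 0, 0, 0.03, 0, 0, 0.04, 0, 0, 0, 0.03, 0, 0, 0, 0, 0, 0, 0.03, 0, 0, 0, 0, 0, 0, 0.03])

```text
time: 14.0
tool_pos: [0.4683, 0.2626, 0.183]
ee_rot: [3.129, -0.003, 1.752]
wrist_force: [0.9, -1.2, 0.6]
width: 0.0301
finger_force: 0.0
```

Request:
servo_tool(commands=[-0.553, -0.094, 0, 0, 0, 10.4, 0.045, -0.553, -0.094, 0, 0, 0, 10.4, 0.045, -0.553, -0.094, 0, 0, 0, 10.4, 0.045, -0.553, -0.094, 0, 0, 0, 10.4, 0.045, -0.553, -0.094, 0, 0, 0, 10.4, 0.045, -0.553, -0.094, 0, 0, 0, 10.4, 0.045, -0.553, -0.094, 0, 0, 0, 10.4, 0.045, -0.553, -0.094, 0, 0, 0, 10.4, 0.045, -0.553, -0.094, 0, 0, 0, 10.4, 0.045, -0.553, -0.094, 0, 0, 0, 10.4, 0.045])

```text
time: 15.25
tool_pos: [0.4711, -0.3029, 0.1744]
ee_rot: [-3.139, -0.001, 1.564]
wrist_force: [-0.6, 0.5, 0.0]
width: 0.0451
finger_force: 0.0
```

```bash
python3 - <<'E'
from h import *
t=snapshot("top");s=snapshot("side")
o=robot.get_obs();print(o["tool_pos"],o["ee_rot"],o["time"],o["width"])
pods(t,s)
c=proj(s,[[.4665,.2619,.03]])[0].astype(int);d=proj(t,[[.4665,.2619,.03]])[0].astype(int)
cv2.imwrite("pics/d4.png",np.hstack([tile(s["img"],c[0]-30,c[1]-30,60,6,60),tile(t["img"],d[0]-35,d[1]-30,70,6,60)]))
E
```

```text
[ 0.47180637 -0.29930084  0.1751702 ] [-3.13996490e+00 -1.93585389e-03  1.56875727e+00] 15.35 0.04468400138727863
pod [ 0.4911 -0.3451] 1 [ -3.9  -5.3   5.    1.9 -11.3]
```

View pics/d4.png

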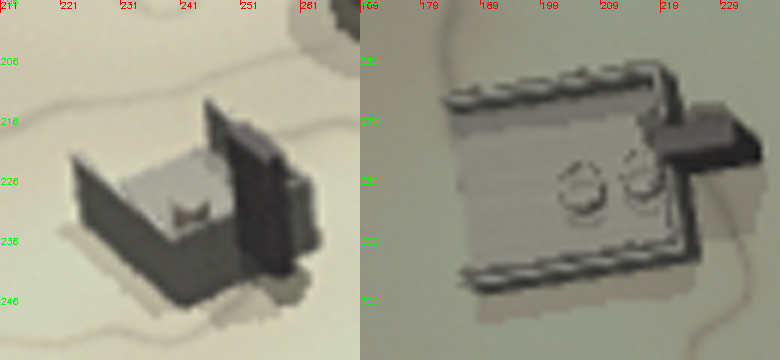

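Two pods stand in the scoop at top-view (214.5,279) and (204.5,281). Now the third.

Request:
servo_tool(commands=[0, 0, 0.06, 0, 0, 0, 0.045, 0, 0, 0.12, 0, 0, 0, 0.045, 0, 0, 0.16, 0, 0, 0, 0.045, 0, 0, 0.16, 0, 0, 0, 0.045, 0, 0, 0.16, 0, 0, 0, 0, 0, 0, 0.16, 0, 0, 0, 0, 0, 0, 0.16, 0, 0, 0, 0, 0, 0, 0.16, 0, 0, 0, 0, 0, 0, 0.1, 0, 0, 0, 0, 0, 0, 0.04, 0, 0, 0, 0])

```text
time: 16.6
tool_pos: [0.4717, -0.299, 0.1369]
ee_rot: [-3.14, -0.002, 1.57]
wrist_force: [0.7, -0.0, 0.4]
width: 0.0007
finger_force: 0.0
```

Request:
servo_tool(commands=[0.582, -0.01, -0.04, 0, 0, -10.4, 0, 0.582, -0.01, -0.04, 0, 0, -10.4, 0, 0.582, -0.01, -0.04, 0, 0, -10.4, 0, 0.582, -0.01, -0.04, 0, 0, -10.4, 0, 0.582, -0.01, -0.04, 0, 0, -10.4, 0, 0.582, -0.01, -0.04, 0, 0, -10.4, 0, 0.582, -0.01, -0.04, 0, 0, -10.4, 0, 0.582, -0.01, -0.04, 0, 0, -10.4, 0, 0.582, -0.01, -0.04, 0, 0, -10.4, 0, 0.582, -0.01, -0.04, 0, 0, -10.4, 0])

```text
time: 17.85
tool_pos: [0.4623, 0.2856, 0.1765]
ee_rot: [3.141, -0.0, 1.755]
wrist_force: [-0.0, 0.3, -0.0]
width: 0.0004
finger_force: 0.0
```

```bash
python3 - <<'E'
from h import *
t=snapshot("top");s=snapshot("side")
o=robot.get_obs();print(o["tool_pos"],o["ee_rot"],o["time"],o["width"])
print(pods(t,s))
for n,S in(("t",t),("s",s)): print(n,[(d["box"],d["conf"]) for d in spotter.trace("scoop",S)[:1]])
E
```

```text
[0.46260042 0.28398357 0.17629599] [-3.14136548e+00  2.85844977e-04  1.75455775e+00] 17.95 0.0009444451134949697
pod [ 0.508 -0.337] 1 [ 0.7 -0.8 -0.4  0.4  0. ]
[array([ 0.50798187, -0.33698052])]
t [([185.0, 258.6, 48.2, 40.1], 0.88)]
s [([224.7, 214.0, 40.2, 31.6], 0.95)]
```

The third pod was knocked aside and now fits at (0.508, -0.337), still upright. I'll go back for it.

Request:
servo_tool(commands=[-0.619, -0.067, 0, 0, 0, 10.4, 0.045, -0.619, -0.067, 0, 0, 0, 10.4, 0.045, -0.619, -0.067, 0, 0, 0, 10.4, 0.045, -0.619, -0.067, 0, 0, 0, 10.4, 0.045, -0.619, -0.067, 0, 0, 0, 10.4, 0.045, -0.619, -0.067, 0, 0, 0, 10.4, 0.045, -0.619, -0.067, 0, 0, 0, 10.4, 0.045, -0.619, -0.067, 0, 0, 0, 10.4, 0.045, -0.619, -0.067, 0, 0, 0, 10.4, 0.045, -0.619, -0.067, 0, 0, 0, 10.4, 0.045])

```text
time: 19.3
tool_pos: [0.5059, -0.3424, 0.1767]
ee_rot: [-3.141, 0.0, 1.566]
wrist_force: [0.8, 0.0, 1.0]
width: 0.0449
finger_force: 0.0
```

Request:
servo_tool(commands=[0, 0, 0.06, 0, 0, 0, 0.045, 0, 0, 0.12, 0, 0, 0, 0.045, 0, 0, 0.16, 0, 0, 0, 0.045, 0, 0, 0.16, 0, 0, 0, 0.045, 0, 0, 0.16, 0, 0, 0, 0, 0, 0, 0.16, 0, 0, 0, 0, 0, 0, 0.16, 0, 0, 0, 0, 0, 0, 0.16, 0, 0, 0, 0, 0, 0, 0.1, 0, 0, 0, 0, 0, 0, 0.04, 0, 0, 0, 0])

```text
time: 20.55
tool_pos: [0.5077, -0.3377, 0.1367]
ee_rot: [-3.139, -0.002, 1.57]
wrist_force: [0.9, -0.5, 0.4]
width: 0.0161
finger_force: 30.0
```

Request:
servo_tool(commands=[0.619, -0.045, -0.04, 0, 0, -10.4, 0, 0.619, -0.045, -0.04, 0, 0, -10.4, 0, 0.619, -0.045, -0.04, 0, 0, -10.4, 0, 0.619, -0.045, -0.04, 0, 0, -10.4, 0, 0.619, -0.045, -0.04, 0, 0, -10.4, 0, 0.619, -0.045, -0.04, 0, 0, -10.4, 0, 0.619, -0.045, -0.04, 0, 0, -10.4, 0, 0.619, -0.045, -0.04, 0, 0, -10.4, 0, 0.619, -0.045, -0.04, 0, 0, -10.4, 0, 0.619, -0.045, -0.04, 0, 0, -10.4, 0])

```text
time: 21.8
tool_pos: [0.4631, 0.2829, 0.1768]
ee_rot: [3.141, 0.0, 1.752]
wrist_force: [1.3, -0.4, 0.6]
width: 0.0163
finger_force: 30.0
```

Request:
servo_tool(commands=[0, 0, 0.04, 0, 0, 0, 0, 0, 0, 0.1, 0, 0, 0, 0, 0, 0, 0.146, 0, 0, 0, 0, 0, 0, 0.146, 0, 0, 0, 0, 0, 0, 0.146, 0, 0, 0, 0.03, 0, 0, 0.146, 0, 0, 0, 0.03, 0, 0, 0.1, 0, 0, 0, 0.03, 0, 0, 0.04, 0, 0, 0, 0.03, 0, 0, 0, 0, 0, 0, 0.03, 0, 0, 0, 0, 0, 0, 0.03])

```text
time: 23.05
tool_pos: [0.4665, 0.282, 0.1835]
ee_rot: [3.129, -0.003, 1.752]
wrist_force: [-0.3, 0.5, -0.9]
width: 0.0303
finger_force: 0.0
```

```bash
python3 - <<'E'
from h import *
t=snapshot("top");s=snapshot("side")
o=robot.get_obs();print(o["tool_pos"],o["ee_rot"],o["time"],o["joint_positions"])
print(pods(t,s))
E
```

```text
[0.46397909 0.28072786 0.17750677] [ 3.13934796e+00 -4.71702551e-04  1.75149630e+00] 23.15 [ 4.39633510e-01  7.92063242e-02  1.45639623e+00 -1.18841186e-04
  1.60369946e+00  2.58930018e-01]
[]
```

Request:
servo_tool(commands=[0, 0, -0.06, 0, 0, 0, 0.05, -0.336, 0.113, -0.083, 0, 0, 15.9, 0.05, -0.336, 0.113, -0.083, 0, 0, 15.9, 0.05, -0.336, 0.113, -0.083, 0, 0, 15.9, 0.05, -0.336, 0.113, -0.083, 0, 0, 15.9, 0.05, -0.336, 0.113, -0.083, 0, 0, 15.9, 0.05, -0.336, 0.113, -0.083, 0, 0, 15.9, 0.05, -0.336, 0.113, -0.083, 0, 0, 15.9, 0.05, -0.336, 0.113, -0.083, 0, 0, 15.9, 0.05])

```text
time: 24.28
tool_pos: [0.6345, -0.029, 0.2576]
ee_rot: [-3.138, -0.001, 1.474]
wrist_force: [0.6, -0.5, -0.3]
width: 0.0499
finger_force: 0.0
```

```bash
python3 - <<'E'
from h import *
t=snapshot("top");s=snapshot("side")
o=robot.get_obs();print(o["tool_pos"],o["ee_rot"],o["time"],o["joint_positions"])
print(pods(t,s))
d=proj(t,[[.4665,.2619,.03]])[0].astype(int)
cv2.imwrite("pics/d5.png",np.hstack([tile(s["img"],300,150,100,4,100),tile(t["img"],d[0]-35,d[1]-30,80,5,80)]))
E
```

```text
[ 0.63458676 -0.02813387  0.25881446] [-3.14012228e+00 -3.83016452e-04  1.47577618e+00] 24.375 [-1.33702785e-01  2.78719572e-01  1.06544849e+00  3.34531761e-04
  1.79890867e+00 -3.86075087e-02]
[]
```

View pics/d5.png

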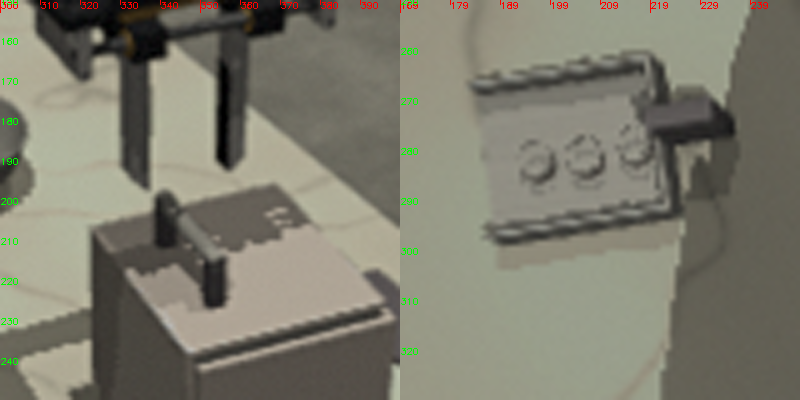

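All three pods stand in the scoop at about (196,282), (205,281) and (214,279), the mat is empty, and the gripper straddles the bar. I'll grip the bar and work out the arc.

Request:
servo_tool(commands=[0, 0, 0.03, 0, 0, 0, 0.05, 0, 0, 0.062, 0, 0, 0, 0.05, 0, 0, 0.062, 0, 0, 0, 0.05, 0, 0, 0.062, 0, 0, 0, 0, 0, 0, 0.062, 0, 0, 0, 0, 0, 0, 0.062, 0, 0, 0, 0, 0, 0, 0.062, 0, 0, 0, 0])

```text
time: 25.25
tool_pos: [0.6367, -0.0298, 0.1989]
ee_rot: [3.137, 0.0, 1.474]
wrist_force: [3.4, -0.0, 2.0]
width: 0.0135
finger_force: 1.4
```

```bash
cat >> h.py <<'E'
DISP=[.6718,-.033,-.0955]
def tcp(th,al):
    g=cov(th,(.03,0,.155));return g+.008*np.array([np.sin(al),0,-np.cos(al)])
E
python3 - <<'E'
from h import *
o=robot.get_obs();print(o["tool_pos"],o["ee_rot"],o["width"],o["wrist_force"],o["finger_force"])
print(place(DISP,tcp(0,0)))
R=[]
for i in range(1,11):
    th=.117*i;al=.5*th;d=tcp(th,al)-tcp(0,0);R+=[0,round(d[0],4),round(-d[2],4),round(-np.degrees(al),1),0,0,0]
print(R)
E
```

```text
[ 0.63669681 -0.02975387  0.19890461] [3.13690838e+00 5.36572474e-05 1.47394972e+00] 0.013531079059433241 [ 3.36562714 -0.03068102  2.04715131] 1.3832014426589012
[[ 0.63596404 -0.02956722  0.197     ]]
[0, np.float64(-0.0178), np.float64(-0.0025), np.float64(-3.4), 0, 0, 0, 0, np.float64(-0.0358), np.float64(-0.0028), np.float64(-6.7), 0, 0, 0, 0, np.float64(-0.0537), np.float64(-0.001), np.float64(-10.1), 0, 0, 0, 0, np.float64(-0.0713), np.float64(0.0029), np.float64(-13.4), 0, 0, 0, 0, np.float64(-0.0883), np.float64(0.0089), np.float64(-16.8), 0, 0, 0, 0, np.float64(-0.1044), np.float64(0.0168), np.float64(-20.1), 0, 0, 0, 0, np.float64(-0.1195), np.float64(0.0266), np.float64(-23.5), 0, 0, 0, 0, np.float64(-0.1334), np.float64(0.0381), np.float64(-26.8), 0, 0, 0, 0, np.float64(-0.1458), np.float64(0.0511), np.float64(-30.2), 0, 0, 0, 0, np.float64(-0.1566), np.float64(0.0656), np.float64(-33.5), 0, 0, 0]
```

Request:
servo_tool(commands=[0, 0, 0, 0, 0, 0, 0, 0, -0.018, -0.0025, -3.4, 0, 0, 0, 0, -0.036, -0.003, -6.7, 0, 0, 0, 0, -0.054, -0.001, -10.1, 0, 0, 0, 0, -0.071, 0.003, -13.4, 0, 0, 0, 0, -0.088, 0.009, -16.8, 0, 0, 0, 0, -0.104, 0.017, -20.1, 0, 0, 0])

```text
time: 26.12
tool_pos: [0.5323, -0.0187, 0.1811]
ee_rot: [2.786, -0.002, 1.474]
wrist_force: [5.1, 1.8, -1.5]
width: 0.011
finger_force: 30.0
```

```bash
python3 - <<'E'
from h import *
o=robot.get_obs();print(o["tool_pos"],o["ee_rot"],o["width"],o["wrist_force"],o["finger_force"],o["joint_positions"])
print(place(DISP,tcp(.702,.351)))
b=tcp(.702,.351);R=[];c,s=np.cos(.351),np.sin(.351)
for i in range(1,5):
    th=.702+.117*i;al=.5*th;d=tcp(th,al)-b
    # tool y=(c,s) , z=(s,-c) in (x,z)
    R.append([0,round(c*d[0]+s*d[2],4),round(s*d[0]-c*d[2],4),round(-np.degrees(al-.351),1)])
print(np.array(R))
E
```

```text
[ 0.53225676 -0.01865563  0.18107795] [ 2.78565411e+00 -1.93484821e-03  1.47446240e+00] 0.011022859307945764 [ 5.13974     1.78821102 -1.46091473] 29.99911665916443 [-0.1560139  -0.20344911  1.7586942   0.0239657   1.23118169 -0.06326014]
[[ 0.53200653 -0.01960899  0.18021074]]
[[ 0.00e+00 -1.76e-02  4.00e-03 -3.40e+00]
 [ 0.00e+00 -3.45e-02  1.00e-02 -6.70e+00]
 [ 0.00e+00 -5.07e-02  1.80e-02 -1.01e+01]
 [ 0.00e+00 -6.58e-02  2.79e-02 -1.34e+01]]
```

Force is small and it tracks the arc. I'll finish opening, release narrowly and retreat.

Request:
servo_tool(commands=[0, -0.0175, 0.004, -3.4, 0, 0, 0, 0, -0.0345, 0.01, -6.7, 0, 0, 0, 0, -0.0505, 0.018, -10.1, 0, 0, 0, 0, -0.066, 0.028, -13.4, 0, 0, 0, 0, -0.066, 0.028, -13.4, 0, 0, 0, 0, -0.066, 0.028, -13.4, 0, 0, 0.024, 0, -0.066, 0.028, -13.4, 0, 0, 0.024])

```text
time: 27.0
tool_pos: [0.479, -0.0144, 0.131]
ee_rot: [2.559, 0.0, 1.474]
wrist_force: [-0.7, -1.1, -0.3]
width: 0.0236
finger_force: 0.0
```

Request:
servo_tool(commands=[0, 0, 0, 0, 0, 0, 0.024, 0, 0, -0.04, 0, 0, 0, 0.024, 0, 0, -0.08, 0, 0, 0, 0.024, 0, 0, -0.1, 0, 0, 0, 0.03, 0, 0, -0.1, 0, 0, 0, 0.03])

```text
time: 27.62
tool_pos: [0.4252, -0.0094, 0.2173]
ee_rot: [2.552, 0.001, 1.474]
wrist_force: [0.2, -0.1, -0.3]
width: 0.0299
finger_force: 0.0
```

```bash
python3 - <<'E'
from h import *
t=snapshot("top");s=snapshot("side")
o=robot.get_obs();print(o["time"],o["tool_pos"],o["ee_rot"],o["width"],o["wrist_force"],o["joint_positions"])
cv2.imwrite("pics/d6.png",np.hstack([tile(s["img"],290,160,120,3.3,120),tile(t["img"],265,140,120,3.3,120)]))
for th in(1.0,1.1,1.2): print(th,proj(s,place(DISP,[cov(th,p) for p in((.128,.075,.123),(.128,-.075,.123),(0,-.075,.123),(.03,0,.161))])).round(1).tolist())
E
```

```text
27.725 [ 0.42461906 -0.00920379  0.21408381] [2.55786913e+00 7.78495382e-05 1.47384503e+00] 0.030033765171598188 [ 0.64940851 -0.45442915  0.38074445] [-0.20213443 -0.66799791  2.05490738  0.06270348  1.17420117 -0.11215553]
1.0 [[309.5, 191.5], [334.6, 222.8], [307.9, 267.2], [289.4, 236.2]]
1.1 [[303.1, 194.5], [327.7, 226.1], [305.6, 271.4], [285.5, 241.5]]
1.2 [[296.9, 198.1], [321.1, 230.0], [303.8, 275.6], [282.2, 246.9]]
```

View pics/d6.png

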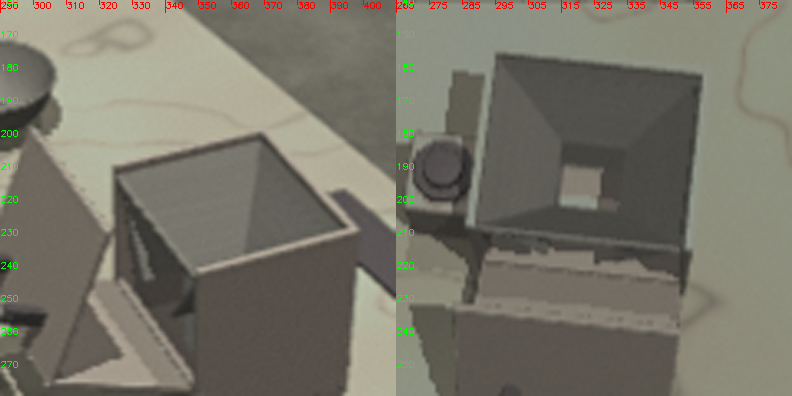

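The cover is wide open, with its roof tip at side (298,198) matching about 1.2 rad. The funnel and tube mouth are clear in the top view near (320,195). Next is a kinematic model from logged poses, to plan the sideways tip.

```bash
cat > kin.py <<'E'
import numpy as np
from scipy.spatial.transform import Rotation as Ro
from scipy.optimize import least_squares
lo=np.array([-3.1,-.76,.27,-1.08,.17,-2.57]);hi=np.array([3.1,2.03,2.55,4.22,2.65,2.57])
Rz=lambda a:Ro.from_euler('z',a).as_matrix()
Ry=lambda a:Ro.from_euler('y',a).as_matrix()
def fk(q,k,mode):
    a1,l,d1,L2,b,L3,L6=k
    A=Rz(q[0]);B=A@Ry(q[1]);C=B@Ry(q[2]);W=C@Rz(q[3]);T=W@Ry(q[4])@Rz(q[5]+np.pi/2)
    p=A@[a1,l if mode==0 else 0,d1]+B@[0,0,L2]+C@[b,0,L3]+W@[0,l if mode==1 else 0,0]+T@[0,0,L6]
    return p,T
def ik(k,mode,p,T,q0):
    def f(q):
        P,R=fk(q,k,mode);return np.r_[(P-p)*10,Ro.from_matrix(R.T@T).as_rotvec()]
    o=least_squares(f,np.clip(q0,lo+.01,hi-.01),bounds=(lo,hi));return o.x,np.sqrt(2*o.cost)
E
cat > fit.py <<'E'
from kin import *
D=[([-1.31507721,.0879478716,1.37228357,0,1.68359629,-.103081561],(.19299464,-.51445079,.21529319),(-3.139367,0,.358798)),
([.354763869,.0839098822,1.59071604,0,1.46380276,.175237261],(.47301904,.23552469,.10842843),None),
([.43963351,.0792063242,1.45639623,0,1.60369946,.258930018],(.46397909,.28072786,.17750677),(3.139348,0,1.751496)),
([-.133702785,.278719572,1.06544849,0,1.79890867,-.0386075],(.63458676,-.02813387,.25881446),(-3.14012,0,1.475776)),
([-.1560139,-.20344911,1.7586942,.0239657,1.23118169,-.06326014],(.53225676,-.01865563,.18107795),(2.7856541,-.001935,1.474462)),
([-.20213443,-.66799791,2.05490738,.06270348,1.17420117,-.11215553],(.42461906,-.00920379,.21408381),(2.55786913,0,1.47384503))]
if __name__=="__main__":
  for mode in(0,1):
    f=lambda k:np.ravel([fk(q,k,mode)[0]-p for q,p,r in D])*1e3
    o=least_squares(f,[.1,-.05,.4,.4,0,.4,.2]);print(mode,o.x.round(4).tolist(),np.abs(o.fun).max(),o.fun.reshape(-1,3).round(1).tolist())
    for q,p,r in D:
        if r: print(Ro.from_matrix(fk(q,o.x,mode)[1]).as_euler('xyz').round(3),r)
E
python3 fit.py
```

```text
0 [0.0, 0.0566, 0.1526, 0.449, 0.1007, 0.4998, 0.3396] 0.1080350361791875 [[0.0, 0.0, 0.0], [-0.0, 0.1, 0.0], [-0.0, 0.0, 0.0], [-0.0, -0.1, 0.0], [-0.0, 0.0, -0.0], [0.0, 0.0, -0.0]]
[-3.139 -0.     0.359] (-3.139367, 0, 0.358798)
[ 3.139e+00 -1.000e-03  1.752e+00] (3.139348, 0, 1.751496)
[-3.14  -0.     1.476] (-3.14012, 0, 1.475776)
[ 2.786e+00 -2.000e-03  1.474e+00] (2.7856541, -0.001935, 1.474462)
[2.558 0.    1.474] (2.55786913, 0, 1.47384503)
1 [0.0048, 0.0567, 0.1524, 0.4458, 0.1024, 0.4955, 0.3349] 2.175696945196509 [[0.2, -0.4, -0.9], [0.0, 0.1, 0.0], [0.2, 0.2, -0.6], [0.1, -0.1, -1.3], [-0.5, 0.0, 0.6], [-0.4, -0.2, 2.2]]
[-3.139 -0.     0.359] (-3.139367, 0, 0.358798)
[ 3.139e+00 -1.000e-03  1.752e+00] (3.139348, 0, 1.751496)
[-3.14  -0.     1.476] (-3.14012, 0, 1.475776)
[ 2.786e+00 -2.000e-03  1.474e+00] (2.7856541, -0.001935, 1.474462)
[2.558 0.    1.474] (2.55786913, 0, 1.47384503)
```

The model fits to 0.1 mm. Now I'll plan the scoop grasp and tip.

```bash
cat >> kin.py <<'E'
K=[0,.0566,.1526,.449,.1007,.4998,.3396]
def scoop_tool(spout,psi,tau,bg):
    "TCP pose when scoop's spout at point, heading psi, tipped tau, gripped with tilt bg"
    S=Rz(psi)@Ry(tau)                       # scoop axes
    g=np.array(spout)+S@np.array([-.112,0,.055])
    T=S@Ry(-bg)@np.diag([1.,-1,-1])
    return g+.008*T[:,2],T
E
python3 - <<'E'
from kin import *
np.set_printoptions(precision=2,suppress=True)
u=np.array([-np.sin(-.0955),np.cos(-.0955),0]);c=np.array([.6718,-.033,0]);psi=np.pi/2-.0955
hs=np.array([np.cos(1.752),np.sin(1.752),0])
for bgd in(0,25,45):
    bg=np.radians(bgd);q=np.array([.35,.08,1.6,0,1.46,.17]);print("bg",bgd)
    sp=np.array([.4665,.2619,0])+.046*hs+[0,0,.013]
    W=[(sp,1.752,0),(sp+[0,0,.22],1.752,0),(c-.10*u+[0,0,.25],psi,0),(c-.02*u+[0,0,.19],psi,0)]+[(c-.015*u+[0,0,.19-.05*min(1,t/60)],psi,np.radians(t)) for t in(20,40,55,70,80)]
    for w in W:
        p,T=scoop_tool(*w,bg);q,e=ik(K,0,p,T,q);print(np.degrees(w[2]).round(),p,q,"err %.4f"%e)
E
```

```text
bg 0
0.0 [0.48 0.2  0.06] [ 0.28  0.1   1.67 -0.    1.37  0.1 ] err 0.0000
0.0 [0.48 0.2  0.28] [0.28 0.01 1.33 0.   1.8  0.1 ] err 0.0000
0.0 [ 0.65 -0.24  0.3 ] [-0.44  0.44  0.78  0.    1.92 -0.34] err 0.0000
0.0 [ 0.66 -0.16  0.24] [-0.33  0.38  0.98 -0.    1.78 -0.23] err 0.0000
20.0 [ 0.66 -0.14  0.26] [-0.12  0.37  1.   -0.36  1.76 -0.09] err 0.0000
40.0 [ 0.67 -0.1   0.26] [ 0.08  0.42  1.02 -0.7   1.78  0.06] err 0.0000
55.0 [ 0.67 -0.07  0.26] [ 0.21  0.51  1.03 -0.94  1.83  0.15] err 0.0000
70.0 [ 0.67 -0.04  0.26] [ 0.28  0.59  1.01 -1.08  1.9   0.2 ] err 0.1020
80.0 [ 0.67 -0.02  0.26] [ 0.31  0.63  0.97 -1.08  1.94  0.21] err 0.2718
bg 25
0.0 [0.48 0.2  0.06] [ 0.01  0.11  1.73  0.44  1.4  -0.27] err 0.0000
0.0 [0.48 0.2  0.28] [ 0.01 -0.01  1.41  0.44  1.8  -0.09] err 0.0000
0.0 [ 0.65 -0.24  0.3 ] [-0.62  0.56  0.67  0.44  2.1  -0.34] err 0.0000
0.0 [ 0.66 -0.16  0.24] [-0.52  0.47  0.92  0.42  1.91 -0.31] err 0.0000
20.0 [ 0.66 -0.13  0.26] [-0.33  0.38  0.94  0.09  1.84 -0.21] err 0.0000
40.0 [ 0.67 -0.1   0.26] [-0.1   0.37  0.96 -0.27  1.8  -0.07] err 0.0000
55.0 
[... 178 characters left out ...]
56  0.97 -0.94  1.89  0.19] err 0.0000
bg 45
0.0 [0.48 0.2  0.06] [-0.17  0.22  1.75  0.73  1.52 -0.53] err 0.0000
0.0 [0.48 0.2  0.28] [-0.17  0.03  1.49  0.76  1.85 -0.23] err 0.0000
0.0 [ 0.65 -0.24  0.3 ] [-0.72  0.67  0.63  0.79  2.2  -0.26] err 0.0000
0.0 [ 0.66 -0.16  0.24] [-0.63  0.57  0.91  0.74  2.01 -0.33] err 0.0000
20.0 [ 0.66 -0.13  0.26] [-0.48  0.44  0.92  0.43  1.92 -0.26] err 0.0000
40.0 [ 0.67 -0.1   0.26] [-0.27  0.37  0.94  0.09  1.84 -0.15] err 0.0000
55.0 [ 0.67 -0.07  0.26] [-0.1   0.37  0.96 -0.18  1.81 -0.05] err 0.0000
70.0 [ 0.67 -0.04  0.26] [ 0.07  0.41  0.96 -0.44  1.82  0.06] err 0.0000
80.0 [ 0.67 -0.02  0.25] [ 0.17  0.47  0.95 -0.61  1.85  0.13] err 0.0000
```

```bash
cat >> kin.py <<'E'
def rel(p,T):
    "shift (mm) and turn (deg) in present tool axes to reach TCP pose p,T"
    from bench import robot
    o=robot.get_obs();R=Ro.from_euler('xyz',o["ee_rot"]).as_matrix()
    return (R.T@(np.array(p)-o["tool_pos"])*1e3).round(1),np.degrees(Ro.from_matrix(R.T@T).as_rotvec()).round(1)
E
python3 - <<'E'
from kin import *; from h import *
t=snapshot("top")
q=[.4665,.2619,1.752]
P=place(q,[(-.083,-.006,.09),(-.083,.006,.09),(-.049,.006,.09),(-.049,-.006,.09),(-.048,-.038,.042),(-.048,.038,.042),(.046,-.038,.042),(.046,.038,.042)])
x=proj(t,P);im=t["img"][245:310,170:250].copy();im=cv2.resize(im,None,fx=7,fy=7,interpolation=3)
for a in x: cv2.circle(im,tuple(((a-[170,245]+.5)*7).astype(int)),2,(0,0,255),-1)
cv2.imwrite("pics/d7.png",im)
hs=np.array([np.cos(1.752),np.sin(1.752),0]);sp=np.array([.4665,.2619,.013])+.046*hs
p,T=scoop_tool(sp,1.752,0,np.radians(30));pre=p-.1*T[:,2]
print(p,pre,rel(pre,T));print(ik(K,0,pre,T,[0,.1,1.7,.4,1.4,-.2]))
E
```

```text
[0.47767325 0.2009151  0.0610718 ] [0.48668393 0.15173372 0.14767434] (array([166.1,   2.6,  80.4]), array([36.6, 33.6, -6.5]))
(array([-0.13913141,  0.06671171,  1.62205429,  0.49527005,  1.62524332,
       -0.33645197]), np.float64(1.0761642023205682e-10))
```

View pics/d7.png

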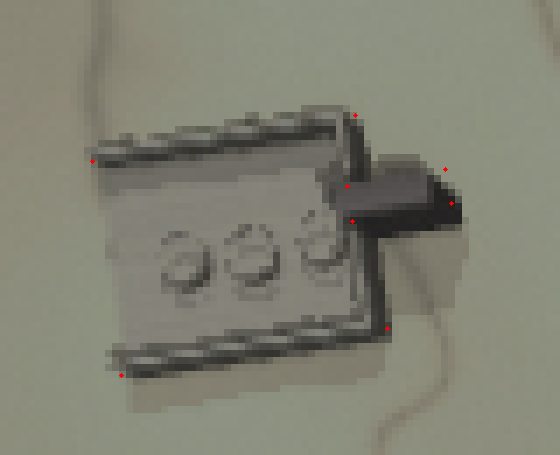

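The fitted corners agree to about 3 mm; the handle sits 2 to 3 mm towards the spout and +x. I'll go to the pre-grasp pose.

Request:
servo_tool(commands=[0.05, -0.02, -0.03, 0, 0, 0, 0.04, 0.11, -0.02, 0, 15, 14, -3, 0.04, 0.166, 0.003, 0.08, 36.6, 33.6, -6.5, 0.04, 0.166, 0.003, 0.08, 36.6, 33.6, -6.5, 0.04, 0.166, 0.003, 0.08, 36.6, 33.6, -6.5, 0.04, 0.166, 0.003, 0.08, 36.6, 33.6, -6.5, 0.04, 0.166, 0.003, 0.08, 36.6, 33.6, -6.5, 0.04, 0.166, 0.003, 0.08, 36.6, 33.6, -6.5, 0.04])

```text
time: 28.78
tool_pos: [0.4866, 0.1518, 0.1488]
ee_rot: [3.141, -0.522, 1.753]
wrist_force: [-0.4, 0.3, 0.1]
width: 0.0401
finger_force: 0.0
```

```bash
python3 - <<'E'
from kin import *; from bench import robot
hs=np.array([np.cos(1.752),np.sin(1.752),0]);sp=np.array([.4665+.001,.2619,.013])+.049*hs
p,T=scoop_tool(sp,1.752,0,np.radians(30))
print(rel(p,T),robot.get_obs()["tool_pos"],robot.get_obs()["joint_positions"])
E
```

```text
(array([  1.9,   1. , 102.4]), array([0. , 0.1, 0. ])) [0.48662462 0.15182548 0.14884428] [-0.13843751  0.06530823  1.62067801  0.49446664  1.62682162 -0.33510263]
```

Request:
servo_tool(commands=[0.002, 0.001, 0.05, 0, 0, 0, 0.04, 0.002, 0.001, 0.085, 0, 0, 0, 0.04, 0.002, 0.001, 0.102, 0, 0, 0, 0.04, 0.002, 0.001, 0.102, 0, 0, 0, 0.04, 0.002, 0.001, 0.102, 0, 0, 0, 0, 0.002, 0.001, 0.102, 0, 0, 0, 0, 0.002, 0.001, 0.102, 0, 0, 0, 0, 0.002, 0.001, 0.102, 0, 0, 0, 0, 0.002, 0.001, 0.102, 0, 0, 0, 0])

```text
time: 29.9
tool_pos: [0.4797, 0.2033, 0.0632]
ee_rot: [3.138, -0.522, 1.754]
wrist_force: [1.0, -2.6, 3.7]
width: 0.0118
finger_force: 30.0
```

```bash
python3 - <<'E'
from h import *
s=snapshot("side");t=snapshot("top");o=robot.get_obs();print(o["tool_pos"],o["ee_rot"],o["width"],o["finger_force"],o["wrist_force"])
cv2.imwrite("pics/d8.png",np.hstack([tile(s["img"],205,160,80,5,80),tile(t["img"],165,245,80,5,80)]))
E
```

```text
[0.47966091 0.20329767 0.06322255] [ 3.13759582 -0.52233241  1.75431478] 0.011816107980394865 29.975937008857727 [ 1.35981688 -2.75968978  4.13647329]
```

View pics/d8.png

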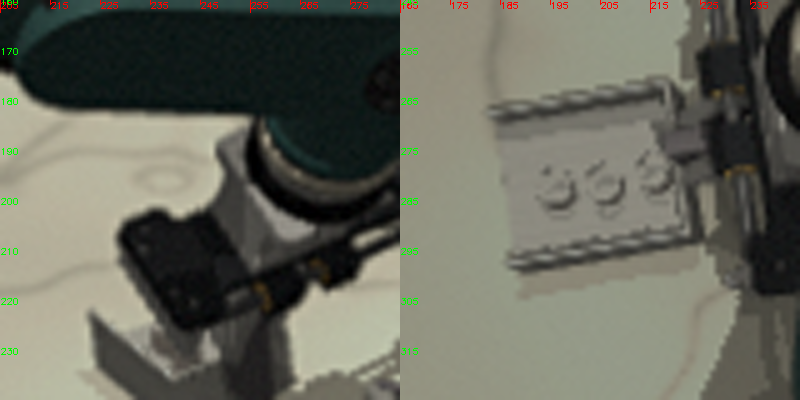

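Gripped: opening 11.8 mm, three pods still inside at (195,282), (205,281) and (215,279). Now the lift and carry rows, with smooth ramps and the scoop tilted back 10°.

```bash
cat > plan.py <<'E'
from kin import *
from bench import robot
from scipy.spatial.transform import Slerp
BG=np.radians(30);C=np.array([.6718,-.033,0]);U=np.array([-np.sin(-.0955),np.cos(-.0955),0]);PSI=np.pi/2-.0955
def here():
    o=robot.get_obs();return np.array(o["tool_pos"]),Ro.from_euler('xyz',o["ee_rot"]).as_matrix()
def spout_now():
    p,T=here();S=T@np.diag([1.,-1,-1])@Ry(BG);return p-.008*T[:,2]-S@np.array([-.112,0,.055]),S
def rows(W,p0,T0,grip=0):
    "W list of (spout,psi,tau); rows relative to p0,T0; checks ik"
    out=[];q=robot.get_obs()["joint_positions"];mx=0
    for w in W:
        p,T=scoop_tool(*w,BG);q2,e=ik(K,0,p,T,q);mx=max(mx,np.abs((q2-q)[:]).max());q=q2
        if e>1e-3: print("IK",e,w)
        r=np.degrees(Ro.from_matrix(T0.T@T).as_rotvec())
        out+=[float(v) for v in np.r_[(T0.T@(p-p0)).round(3),r.round(1),grip]]
    print("max dq",mx.round(2),"q",q.round(2));print(str(out).replace(".0,",","));return p,T
def ease(a,b,n): 
    t=np.arange(1,n+1)/n;t=t*t*(3-2*t);return [tuple(x+(y-x)*k for x,y in zip(a,b)) for k in t]
E
python3 - <<'E'
from plan import *
p0,T0=here();sp,S=spout_now();print(sp,np.degrees(np.arctan2(S[1,0],S[0,0])))
t=np.radians(-10)
A=(sp,1.754,0.);B=(sp+[0,0,.27],1.754,t);D=(C-.06*U+[0,0,.28],PSI,t)
p,T=rows(ease(A,B,9)+[B],p0,T0)
W=ease(B,D,18)
p2,T2=rows(W[:9],p,T);rows(W[9:]+[D],p2,T2)
E
```

```text
[0.46033898 0.30949354 0.01501469] 100.40033251427222
max dq 0.08 q [-0.14  0.02  1.41  0.7   1.89 -0.16]
[0.004, 0, -0.008, 0.2, 0.4, 0, 0, 0.015, 0, -0.028, 0.2, 1.3, 0, 0, 0.031, 0.001, -0.057, 0.2, 2.7, 0, 0, 0.049, 0.001, -0.092, 0.2, 4.2, 0, 0, 0.069, 0.001, -0.129, 0.2, 5.9, 0, 0, 0.088, 0.001, -0.163, 0.2, 7.5, 0, 0, 0.104, 0.001, -0.193, 0.2, 8.8, 0, 0, 0.115, 0.001, -0.213, 0.2, 9.7, 0, 0, 0.119, 0.001, -0.22, 0.2, 10.1, 0, 0, 0.119, 0.001, -0.22, 0.2, 10.1, 0, 0.0]
max dq 0.47 q [-0.46  0.24  1.16  0.67  2.02 -0.29]
[-0.003, 0.001, -0.002, -0.1, -0, 0.1, 0, -0.011, 0.003, -0.009, -0.4, 0, 0.4, 0, -0.025, 0.007, -0.02, -0.8, -0, 0.9, 0, -0.042, 0.012, -0.035, -1.3, -0, 1.5, 0, -0.063, 0.018, -0.052, -1.9, 0, 2.3, 0, -0.087, 0.025, -0.071, -2.7, -0, 3.2, 0, -0.112, 0.033, -0.092, -3.4, -0, 4.1, 0, -0.139, 0.041, -0.114, -4.3, 0, 5.1, 0, -0.167, 0.049, -0.137, -5.1, -0, 6.1, 0.0]
max dq 0.63 q [-0.66  0.6   0.68  0.71  2.15 -0.26]
[-0.026, 0.013, -0.022, -0.9, 0, 1, 0, -0.052, 0.026, -0.043, -1.7, -0, 2, 0, -0.076, 0.038, -0.062, -2.5, 0, 2.9, 0, -0.099, 0.049, -0.081, -3.2, -0, 3.8, 0, -0.118, 0.058, -0.097, -3.8, 0, 4.6, 0, -0.135, 0.066, -0.11, -4.4, 0, 5.2, 0, -0.147, 0.073, -0.121, -4.8, -0, 5.7, 0, -0.155, 0.077, -0.127, -5, 0, 6, 0, -0.158, 0.078, -0.129, -5.1, 0, 6.1, 0, -0.158, 0.078, -0.129, -5.1, 0, 6.1, 0.0]
```

Request:
servo_tool(commands=[0.004, 0, -0.008, 0, 0.4, 0, 0, 0.015, 0, -0.028, 0, 1.3, 0, 0, 0.031, 0.001, -0.057, 0, 2.7, 0, 0, 0.049, 0.001, -0.092, 0, 4.2, 0, 0, 0.069, 0.001, -0.129, 0, 5.9, 0, 0, 0.088, 0.001, -0.163, 0, 7.5, 0, 0, 0.104, 0.001, -0.193, 0, 8.8, 0, 0, 0.115, 0.001, -0.213, 0, 9.7, 0, 0, 0.119, 0.001, -0.22, 0, 10, 0, 0, 0.119, 0.001, -0.22, 0, 10, 0, 0])

```text
time: 31.25
tool_pos: [0.4803, 0.1969, 0.3117]
ee_rot: [3.141, -0.697, 1.753]
wrist_force: [0.3, 1.1, -2.0]
width: 0.0119
finger_force: 30.0
```

Request:
servo_tool(commands=[-0.003, 0.001, -0.002, -0.1, 0, 0.1, 0, -0.011, 0.003, -0.009, -0.4, 0, 0.4, 0, -0.025, 0.007, -0.02, -0.8, 0, 0.9, 0, -0.042, 0.012, -0.035, -1.3, 0, 1.5, 0, -0.063, 0.018, -0.052, -1.9, 0, 2.3, 0, -0.087, 0.025, -0.071, -2.7, 0, 3.2, 0, -0.112, 0.033, -0.092, -3.4, 0, 4.1, 0, -0.139, 0.041, -0.114, -4.3, 0, 5.1, 0, -0.167, 0.049, -0.137, -5.1, 0, 6.1, 0])

```text
time: 32.38
tool_pos: [0.5685, -0.0089, 0.3099]
ee_rot: [3.14, -0.698, 1.613]
wrist_force: [-0.1, 0.3, -2.9]
width: 0.0118
finger_force: 30.0
```

Request:
servo_tool(commands=[-0.026, 0.013, -0.022, -0.9, 0, 1, 0, -0.052, 0.026, -0.043, -1.7, 0, 2, 0, -0.076, 0.038, -0.062, -2.5, 0, 2.9, 0, -0.099, 0.049, -0.081, -3.2, 0, 3.8, 0, -0.118, 0.058, -0.097, -3.8, 0, 4.6, 0, -0.135, 0.066, -0.11, -4.4, 0, 5.2, 0, -0.147, 0.073, -0.121, -4.8, 0, 5.7, 0, -0.155, 0.077, -0.127, -5, 0, 6, 0, -0.158, 0.078, -0.129, -5.1, 0, 6.1, 0, -0.158, 0.078, -0.129, -5.1, 0, 6.1, 0])

```text
time: 33.62
tool_pos: [0.6545, -0.207, 0.3076]
ee_rot: [3.14, -0.698, 1.476]
wrist_force: [0.1, 1.7, -2.1]
width: 0.0116
finger_force: 30.0
```

```bash
python3 - <<'E'
from plan import *; from h import *
s=snapshot("side");t=snapshot("top");o=robot.get_obs();print(o["tool_pos"],o["ee_rot"],o["width"],o["wrist_force"],o["time"])
sp,S=spout_now();print(sp,(sp-C)@U)
P=[sp+S@np.array(v) for v in((0,.036,0),(0,-.036,0),(0,.038,.029),(0,-.038,.029),(-.094,.038,.029),(-.094,-.038,.029))]
o=[]
for i in(s,t):
    x=proj(i,P);im=i["img"];c=x.mean(0).astype(int);x0,y0=c-35;im=cv2.resize(im[y0:y0+70,x0:x0+70],None,fx=5.5,fy=5.5,interpolation=3)
    for a in x: cv2.circle(im,tuple(((a-[x0,y0]+.5)*5.5).astype(int)),2,(0,0,255),-1)
    o.append(im)
cv2.imwrite("pics/d9.png",np.hstack(o))
E
```

```text
[ 0.65450481 -0.20638021  0.30815208] [ 3.13951339 -0.6977399   1.47734856] 0.01182070769650099 [-0.3113665   1.32541281 -1.83395949] 33.725
[ 0.66540523 -0.09220372  0.27951982] -0.059543719822108904
```

View pics/d9.png

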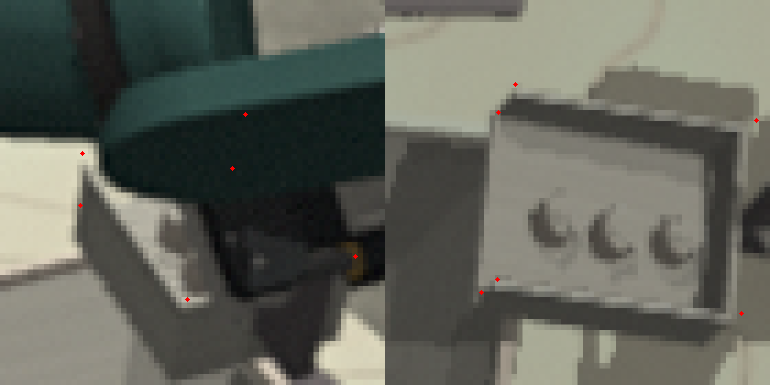

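The top crop shows the scoop over the mouth with three pods in it. It hangs about 6 mm lower at the spout than modelled, which is acceptable. I'll plan the tip.

```bash
python3 - <<'E'
from plan import *
p0,T0=here();d=np.radians
D=(C-.06*U+[0,0,.28],PSI,d(-10));E=(C-.03*U+[0,0,.235],PSI,0.)
W=ease(D,E,6)
for t,z,h in((6,.225,.027),(12,.215,.025),(18,.203,.022),(25,.19,.02),(32,.175,.02),(39,.162,.02),(45,.153,.02),(51,.147,.018),(57,.142,.016),(62,.14,.015),(67,.139,.014),(71,.138,.012),(74,.138,.012)): W.append((C-h*U+[0,0,z],PSI,d(t)))
p1,T1=rows(W[:9],p0,T0);rows(W[9:],p1,T1)
E
```

```text
max dq 0.1 q [-0.4   0.41  0.87  0.21  1.92 -0.23]
[0.001, 0.001, 0.002, 0, -0.7, 0.1, 0, 0.003, 0.001, 0.01, 0, -2.6, 0.1, 0, 0.006, 0.001, 0.021, 0, -5, 0.1, 0, 0.008, 0.001, 0.031, 0, -7.4, 0.1, 0, 0.011, 0.001, 0.039, 0.1, -9.2, 0.1, 0, 0.012, 0.001, 0.043, 0.1, -10, 0.1, 0, 0.019, 0.001, 0.047, 0.1, -16, 0.1, 0, 0.026, 0.001, 0.053, 0.1, -22, 0.1, 0, 0.033, 0.001, 0.061, 0.1, -28, 0.1, 0.0]
max dq 0.61 q [ 0.21  0.5   0.97 -0.76  1.86  0.15]
[0.011, 0, 0.005, -0, -7, -0, 0, 0.021, 0, 0.014, 0, -14, -0, 0, 0.032, 0, 0.022, -0, -21, -0, 0, 0.043, 0, 0.028, -0, -27, -0, 0, 0.056, 0, 0.033, -0, -33, -0, 0, 0.069, 0, 0.038, 0, -39, -0, 0, 0.08, 0, 0.042, -0, -44, -0, 0, 0.091, 0, 0.045, -0, -49, -0, 0, 0.1, 0, 0.048, -0, -53, -0, 0, 0.106, 0, 0.05, -0, -56, 0, 0.0]
```

Request:
servo_tool(commands=[0.001, 0.001, 0.002, 0, -0.7, 0, 0, 0.003, 0.001, 0.01, 0, -2.6, 0, 0, 0.006, 0.001, 0.021, 0, -5, 0, 0, 0.008, 0.001, 0.031, 0, -7.4, 0, 0, 0.011, 0.001, 0.039, 0, -9.2, 0, 0, 0.012, 0.001, 0.043, 0, -10, 0, 0, 0.019, 0.001, 0.047, 0, -16, 0, 0, 0.026, 0.001, 0.053, 0, -22, 0, 0, 0.033, 0.001, 0.061, 0, -28, 0, 0])

```text
time: 34.85
tool_pos: [0.6618, -0.1429, 0.2828]
ee_rot: [3.139, -0.206, 1.475]
wrist_force: [-0.2, 1.1, -2.3]
width: 0.0123
finger_force: 30.0
```

Request:
servo_tool(commands=[0.011, 0, 0.005, 0, -7, 0, 0, 0.021, 0, 0.014, 0, -14, 0, 0, 0.032, 0, 0.022, 0, -21, 0, 0, 0.043, 0, 0.028, 0, -27, 0, 0, 0.056, 0, 0.033, 0, -33, 0, 0, 0.069, 0, 0.038, 0, -39, 0, 0, 0.08, 0, 0.042, 0, -44, 0, 0, 0.091, 0, 0.045, 0, -49, 0, 0, 0.1, 0, 0.048, 0, -53, 0, 0, 0.106, 0, 0.05, 0, -56, 0, 0])

```text
time: 36.1
tool_pos: [0.6726, -0.0277, 0.2542]
ee_rot: [-3.141, 0.768, 1.477]
wrist_force: [-0.1, -0.5, -1.4]
width: 0.0122
finger_force: 30.0
```

Request:
servo_tool(commands=[0, 0, 0, 0, 0, 0, 0, 0, 0, -0.004, 0, -2, 0, 0, 0, 0, 0, 0, 0, 0, 0, 0, 0, -0.004, 0, -2, 0, 0, 0, 0, 0, 0, 0, 0, 0, 0, 0, 0, 0, 0, 0, 0])

```text
time: 36.85
tool_pos: [0.6727, -0.0301, 0.2561]
ee_rot: [3.138, 0.768, 1.472]
wrist_force: [0.3, 0.9, -2.1]
width: 0.0118
finger_force: 30.0
```

```bash
python3 - <<'E'
from plan import *; from h import *
s=snapshot("side");t=snapshot("top");o=robot.get_obs();print(o["tool_pos"],o["ee_rot"],o["width"],o["wrist_force"],o["time"],o["joint_positions"])
sp,S=spout_now();print(sp,(sp-C)@U)
for n,i in(("s",s),("t",t)):
    cv2.imwrite(f"pics/p1{n}.png",i["img"]);print(n,[(d["box"],round(d["conf"],2)) for d in spotter.trace("pod1",i)])
E
```

```text
[ 0.67267095 -0.02967674  0.25574687] [3.13887962 0.76800547 1.47275671] 0.011706667007513997 [ 0.23940949  0.31749288 -1.0838144 ] 36.95 [ 0.20898657  0.4983942   0.96577165 -0.76320192  1.85745128  0.14881793]
[ 0.67131922 -0.04607075  0.13868148] -0.013057034239773196
s []
t []
```

```bash
python3 - <<'E'
from plan import *
p0,T0=here();d=np.radians
A=(C-.013*U+[0,0,.139],PSI,d(74));B=(C-.018*U+[0,0,.21],PSI,d(62));D=(C-.07*U+[0,0,.29],PSI,d(-5))
E=(np.array([.46034,.3095,.285]),1.754,d(-5))
p1,T1=rows(ease(A,B,4),p0,T0);p2,T2=rows(ease(B,D,9)+[D],p1,T1)
W=ease(D,E,16);p3,T3=rows(W[:8],p2,T2);p4,T4=rows(W[8:]+[E],p3,T3)
E
```

```text
max dq 0.06 q [ 0.09  0.43  0.83 -0.59  1.93 -0.01]
[-0.012, -0.001, -0.005, 0.1, 1.9, -0.1, 0, -0.037, -0, -0.016, 0.1, 6, -0.1, 0, -0.061, -0, -0.027, 0.1, 10.1, -0.1, 0, -0.072, -0, -0.031, 0.1, 12, -0.1, 0.0]
max dq 0.21 q [-0.65  0.59  0.62  0.64  2.17 -0.24]
[-0.007, 0, 0.001, 0, 2.3, 0, 0, -0.024, 0, 0.006, 0, 8.5, -0, 0, -0.048, -0, 0.015, -0, 17.4, -0, 0, -0.073, -0, 0.027, 0, 27.9, -0, 0, -0.095, 0, 0.042, 0, 39.1, 0, 0, -0.112, 0, 0.057, -0, 49.6, -0, 0, -0.124, -0, 0.07, 0, 58.5, -0, 0, -0.13, 0, 0.079, 0, 64.7, 0, 0, -0.132, 0, 0.082, -0, 67, 0, 0, -0.132, 0, 0.082, -0, 67, 0, 0.0]
max dq 1.4 q [-0.43  0.22  1.12  0.6   2.03 -0.27]
[0.004, -0.002, 0.003, 0.1, 0, -0.1, 0, 0.014, -0.009, 0.01, 0.4, -0, -0.6, 0, 0.029, -0.02, 0.021, 0.8, 0, -1.2, 0, 0.05, -0.033, 0.036, 1.4, -0, -2, 0, 0.074, -0.049, 0.053, 2.1, 0, -3, 0, 0.101, -0.067, 0.072, 2.9, 0, -4.1, 0, 0.13, -0.086, 0.093, 3.7, -0, -5.3, 0, 0.16, -0.106, 0.115, 4.6, 0, -6.5, 0.0]
max dq 1.37 q [-0.09  0.01  1.36  0.62  1.89 -0.11]
[0.032, -0.014, 0.023, 0.9, -0, -1.2, 0, 0.063, -0.029, 0.045, 1.7, 0, -2.4, 0, 0.092, -0.042, 0.066, 2.5, 0, -3.5, 0, 0.118, -0.053, 0.085, 3.1, 0, -4.5, 0, 0.14, -0.063, 0.1, 3.7, 0, -5.3, 0, 0.157, -0.071, 0.113, 4.2, -0, -6, 0, 0.168, -0.076, 0.121, 4.5, -0, -6.4, 0, 0.172, -0.078, 0.123, 4.6, -0, -6.5, 0, 0.172, -0.078, 0.123, 4.6, -0, -6.5, 0.0]
```

Request:
servo_tool(commands=[-0.012, -0.001, -0.005, 0, 1.9, 0, 0, -0.037, 0, -0.016, 0, 6, 0, 0, -0.061, 0, -0.027, 0, 10, 0, 0, -0.072, 0, -0.031, 0, 12, 0, 0])

```text
time: 37.55
tool_pos: [0.6698, -0.0609, 0.3325]
ee_rot: [3.132, 0.557, 1.468]
wrist_force: [-1.3, -0.1, -1.8]
width: 0.0123
finger_force: 30.0
```

Request:
servo_tool(commands=[-0.007, 0, 0.001, 0, 2.3, 0, 0, -0.024, 0, 0.006, 0, 8.5, 0, 0, -0.048, 0, 0.015, 0, 17.4, 0, 0, -0.073, 0, 0.027, 0, 27.9, 0, 0, -0.095, 0, 0.042, 0, 38.5, 0, 0, -0.112, 0, 0.057, 0, 49, 0, 0, -0.124, 0, 0.07, 0, 58.5, 0, 0, -0.13, 0, 0.079, 0, 64.7, 0, 0, -0.132, 0, 0.082, 0, 67, 0, 0, -0.132, 0, 0.082, 0, 67, 0, 0])

```text
time: 38.8
tool_pos: [0.6545, -0.2159, 0.3257]
ee_rot: [-3.139, -0.611, 1.471]
wrist_force: [0.2, -0.4, -1.9]
width: 0.0117
finger_force: 30.0
```

Request:
servo_tool(commands=[0.004, -0.002, 0.003, 0.1, 0, -0.1, 0, 0.014, -0.009, 0.01, 0.4, 0, -0.6, 0, 0.029, -0.02, 0.021, 0.8, 0, -1.2, 0, 0.05, -0.033, 0.036, 1.4, 0, -2, 0, 0.074, -0.049, 0.053, 2.1, 0, -3, 0, 0.101, -0.067, 0.072, 2.9, 0, -4.1, 0, 0.13, -0.086, 0.093, 3.7, 0, -5.3, 0, 0.16, -0.106, 0.115, 4.6, 0, -6.5, 0])

```text
time: 39.8
tool_pos: [0.5672, -0.0052, 0.3269]
ee_rot: [3.137, -0.608, 1.62]
wrist_force: [0.0, 0.7, -0.6]
width: 0.0119
finger_force: 30.0
```

Request:
servo_tool(commands=[0.032, -0.014, 0.023, 0.9, 0, -1.2, 0, 0.063, -0.029, 0.045, 1.7, 0, -2.4, 0, 0.092, -0.042, 0.066, 2.5, 0, -3.5, 0, 0.118, -0.053, 0.085, 3.1, 0, -4.5, 0, 0.14, -0.063, 0.1, 3.7, 0, -5.3, 0, 0.157, -0.071, 0.113, 4.2, 0, -6, 0, 0.168, -0.076, 0.121, 4.5, 0, -6.4, 0, 0.172, -0.078, 0.123, 4.6, 0, -6.5, 0, 0.172, -0.078, 0.123, 4.6, 0, -6.5, 0])

```text
time: 40.92
tool_pos: [0.481, 0.2001, 0.3235]
ee_rot: [3.141, -0.61, 1.754]
wrist_force: [-0.2, 0.2, -2.1]
width: 0.0121
finger_force: 30.0
```

```bash
python3 - <<'E'
from plan import *; from h import *
s=snapshot("side");t=snapshot("top");o=robot.get_obs();print(o["tool_pos"],o["ee_rot"],o["width"],o["wrist_force"],o["time"])
sp,S=spout_now();print(sp)
a=proj(t,[sp+S@np.array([-.046,0,0])])[0].astype(int);b=proj(t,[C+[0,0,.1]])[0].astype(int);c=proj(s,[C+[0,0,.1]])[0].astype(int)
print(a,b,c)
g=lambda i,c:cv2.convertScaleAbs(tile(i["img"],c[0]-33,c[1]-33,66,6,66),alpha=1.3)
cv2.imwrite("pics/f1.png",np.hstack([g(t,a),g(t,b)]))
G=cv2.cvtColor(t["img"],6);print(G[b[1]-14:b[1]+16,b[0]-16:b[0]+18])
E
```

```text
[0.48138101 0.19953708 0.32318785] [-3.1413985  -0.60985294  1.75227952] 0.01182021744359721 [ 0.46053568 -0.28242203 -1.81256261] 41.025
[0.46119499 0.30943839 0.28459867]
[178 264] [324 192] [357 238]
[[101 102 102 ...  88  86  85]
 [102 102 102 ...  87  86  83]
 [102 101 102 ...  86  82  81]
 ...
 [ 56  57  59 ...  65  81  83]
 [ 57  57  58 ...  66  80  81]
 [ 57  57  57 ...  66  80  82]]
```

View pics/f1.png

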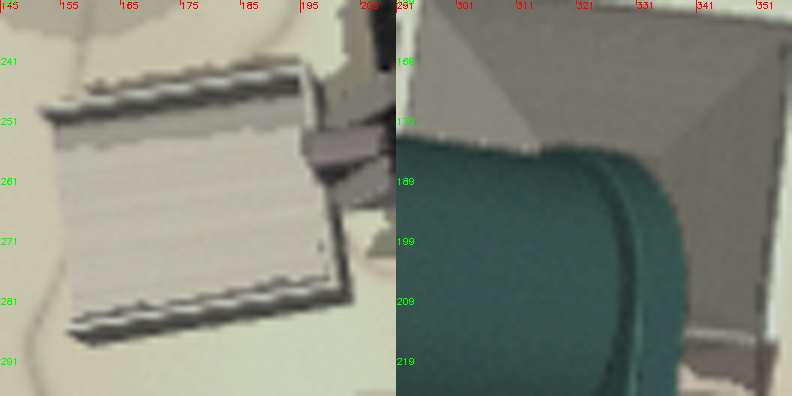

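The scoop is empty and no pod shows on the visible part of the funnel; the arm hides the throat, so I'll check that by pixel values later. Now I'll set the scoop back where it stood.

```bash
python3 - <<'E'
from plan import *
p0,T0=here();d=np.radians
A=(spout_now()[0],1.754,d(-5));B=(np.array([.4603,.3095,.030]),1.754,0.);D=(np.array([.4603,.3095,.018]),1.754,0.)
p1,T1=rows(ease(A,B,9)+[B],p0,T0);rows([(B[0]-[0,0,z],1.754,0.) for z in(.003,.006,.009,.012)],p1,T1)
E
```

```text
max dq 0.07 q [-0.04  0.12  1.72  0.51  1.45 -0.32]
[-0.005, 0, 0.007, 0, -0.1, -0.1, 0, -0.017, 0, 0.026, 0, -0.6, -0.1, 0, -0.036, -0, 0.053, 0, -1.2, -0.1, 0, -0.057, -0, 0.085, 0, -2, -0.1, 0, -0.08, -0, 0.118, 0, -2.9, -0.1, 0, -0.102, -0, 0.15, 0, -3.6, -0.1, 0, -0.12, -0.001, 0.178, 0, -4.3, -0.1, 0, -0.132, -0.001, 0.196, 0, -4.8, -0.1, 0, -0.137, -0.001, 0.203, 0, -4.9, -0.1, 0, -0.137, -0.001, 0.203, 0, -4.9, -0.1, 0.0]
max dq 0.44 q [-0.04  0.13  1.73  0.51  1.43 -0.33]
[-0.001, 0, 0.003, 0, 0, 0, 0, -0.003, 0, 0.005, 0, 0, 0, 0, -0.004, 0, 0.008, 0, 0, 0, 0, -0.006, 0, 0.01, 0, 0, 0, 0.0]
```

Request:
servo_tool(commands=[-0.005, 0, 0.007, 0, -0.1, 0, 0, -0.017, 0, 0.026, 0, -0.6, 0, 0, -0.036, 0, 0.053, 0, -1.2, 0, 0, -0.057, 0, 0.085, 0, -2, 0, 0, -0.08, 0, 0.118, 0, -2.9, 0, 0, -0.102, 0, 0.15, 0, -3.6, 0, 0, -0.12, -0.001, 0.178, 0, -4.3, 0, 0, -0.132, -0.001, 0.196, 0, -4.8, 0, 0, -0.137, -0.001, 0.203, 0, -4.9, 0, 0, -0.137, -0.001, 0.203, 0, -4.9, 0, 0])

```text
time: 42.28
tool_pos: [0.4792, 0.2037, 0.0779]
ee_rot: [-3.14, -0.525, 1.752]
wrist_force: [-0.1, -0.3, -1.7]
width: 0.0116
finger_force: 30.0
```

Request:
servo_tool(commands=[-0.001, 0, 0.003, 0, 0, 0, 0, -0.003, 0, 0.005, 0, 0, 0, 0, -0.004, 0, 0.008, 0, 0, 0, 0, -0.006, 0, 0.01, 0, 0, 0, 0, -0.006, 0, 0.01, 0, 0, 0, 0])

```text
time: 42.9
tool_pos: [0.4791, 0.2037, 0.0665]
ee_rot: [-3.141, -0.525, 1.753]
wrist_force: [-0.0, 0.0, -0.4]
width: 0.0116
finger_force: 30.0
```

Request:
servo_tool(commands=[-0.001, 0, 0.0015, 0, 0, 0, 0, -0.001, 0, 0.0015, 0, 0, 0, 0, -0.001, 0, 0.0015, 0, 0, 0, 0.03, -0.001, 0, 0.0015, 0, 0, 0, 0.03, -0.001, 0, 0.0015, 0, 0, 0, 0.03, -0.001, 0, -0.02, 0, 0, 0, 0.03, -0.001, 0, -0.06, 0, 0, 0, 0.03, -0.001, 0, -0.12, 0, 0, 0, 0.03, -0.001, 0, -0.15, 0, 0, 0, 0.03, -0.001, 0, -0.15, 0, 0, 0, 0.03])

```text
time: 44.15
tool_pos: [0.4949, 0.1281, 0.1985]
ee_rot: [3.135, -0.523, 1.755]
wrist_force: [0.8, 0.4, 0.3]
width: 0.0299
finger_force: 0.0
```

```bash
python3 - <<'E'
from plan import *; from h import *
t=snapshot("top");s=snapshot("side");o=robot.get_obs();print(o["tool_pos"],o["ee_rot"],o["time"],o["joint_positions"])
for n,i in(("s",s),("t",t)):
    print(n,[(d["box"],round(d["conf"],2)) for d in spotter.trace("pod1",i)],[(d["box"],round(d["conf"],2)) for d in spotter.trace("scoop",i)])
# pregrasp for bar at open cover th, tool tilt al
a=0.585;th=1.17
p=place(DISP,tcp(th,a))[0];T=Rz(-.0955)@Ry(-a)@np.array([[0,1,0],[1,0,0],[0,0,-1.]])
pre=p-.1*T[:,2];print(p,pre,Ro.from_matrix(T).as_euler('xyz'),rel(pre,T),ik(K,0,pre,T,[-.2,-.66,2.05,.06,1.17,-.1]))
E
```

```text
[0.49268703 0.12921048 0.19504425] [-3.13993491 -0.52526928  1.75234532] 44.25 [-0.18070897  0.0555672   1.53792139  0.49427407  1.73105959 -0.3278805 ]
s [] [([224.5, 211.3, 41.4, 36.0], 0.91)]
t [] [([180.2, 258.8, 55.3, 42.0], 0.94), ([270.4, 153.1, 89.4, 122.4], 0.51)]
[ 0.48008339 -0.0146352   0.13142633] [ 0.42511507 -0.00936971  0.21479754] [ 2.55659265e+00 -2.22044605e-16  1.47529633e+00] (array([-97.6, -91.3, -80. ]), array([-36.9, -33.7,   6.4])) (array([-0.20382302, -0.66768746,  2.05389259,  0.06477776,  1.17383984,
       -0.11549167]), np.float64(5.527056259027955e-10))
```

Request:
servo_tool(commands=[-0.02, -0.05, -0.04, 0, 0, 0, 0.024, -0.04, -0.09, -0.08, -8, -8, 2, 0.024, -0.098, -0.091, -0.08, -36.9, -33.7, 6.4, 0.024, -0.098, -0.091, -0.08, -36.9, -33.7, 6.4, 0.024, -0.098, -0.091, -0.08, -36.9, -33.7, 6.4, 0.024, -0.098, -0.091, -0.08, -36.9, -33.7, 6.4, 0.024, -0.098, -0.091, -0.08, -36.9, -33.7, 6.4, 0.024, -0.098, -0.091, -0.08, -36.9, -33.7, 6.4, 0.024, -0.098, -0.091, -0.08, -36.9, -33.7, 6.4, 0.024])

```text
time: 45.58
tool_pos: [0.4269, -0.011, 0.2164]
ee_rot: [2.555, -0.001, 1.473]
wrist_force: [0.1, 0.0, 0.1]
width: 0.0241
finger_force: 0.0
```

```bash
python3 - <<'E'
from plan import *; from h import *
t=snapshot("top");s=snapshot("side");o=robot.get_obs();print(o["tool_pos"],o["ee_rot"],o["time"])
a=0.585;th=1.17
p=place(DISP,tcp(th,a))[0];T=Rz(-.0955)@Ry(-a)@np.array([[0,1,0],[1,0,0],[0,0,-1.]]);print(rel(p,T))
new=cv2.cvtColor(np.hstack([tile(s["img"],290,160,120,3.3,120),tile(t["img"],265,140,120,3.3,120)]),6);old=cv2.cvtColor(cv2.imread("pics/d6.png"),6)
cv2.imwrite("pics/g_top.png",t["img"]);cv2.imwrite("pics/g_side.png",s["img"])
sh=lambda g,x,y,w,h,o,x0,y0:cv2.resize(g[:,o:o+396],(120,120),interpolation=cv2.INTER_AREA)[y-y0:y-y0+h,x-x0:x-x0+w]
for n,g in(("old",old),("new",new)): print(n);print("\n".join(" ".join("%3d"%v for v in r) for r in sh(g,308,184,26,24,396,265,140)))
d=np.abs(sh(new,265,140,120,120,396,265,140).astype(int)-sh(old,265,140,120,120,396,265,140));d[:6]=0;d[:,:12]=0
y,x=np.nonzero(d>25);print("top diff px",sorted(set(zip((x+265).tolist(),(y+140).tolist())))[:80])
print([(proj(t,[C+[sx*.024,sy*.024,z]])[0].round(1).tolist()) for z in(.082,.012) for sx in(-1,1) for sy in(-1,1)])
E
```

```text
[ 0.42687841 -0.0111375   0.21628421] [ 2.55479692e+00 -4.05915625e-04  1.47301755e+00] 45.675
(array([  1.7,  -2.6, 100.2]), array([ 0.1,  0.1, -0.1]))
old
 93  92  94  92  93  92  90  73  67  68  68  68  69  69  69  70  72  72  73  72  74  76  76  76  77  79
 93  93  93  92  94  93  90  71  65  67  68  68  67  68  67  68  68  68  68  67  67  69  70  70  70  71
 93  93  93  92  92  92  87  69  67  67  68  67  67  68  67  68  68  68  68  67  67  67  68  68  68  68
 92  93  92  93  92  92  84  70  67  68  67  67  68  67  67  67  68  67  67  66  68  68  67  69  67  68
 92  93  92  92  92  91  84  70  69  68  67  67  68  68  68  67  68  68  68  67  69  67  66  67  67  69
 92  93  93  93  93  91  84  74  77  78  78  75  69  69  70  68  68  68  68  68  68  66  67  68  68  69
 93  93  94  94  93  92  85  85 103 104  98  95  88  87  85  80  80  79  78  78  68  66  68  68  67  69
 92  93  92  93  92  92  88  96 119 122 118 117 115 114 114 112 110 105 103  96  71  68  69  68  68  69
 92  92  93  93  92  91  89 101 123 127 126 125 125 125 125 126 125 122 117  89  70  70  69  70  70  70
 93  93
[... 4118 characters left out ...]
, 200), (317, 201), (317, 202), (319, 200), (319, 201), (320, 200), (320, 201), (321, 199), (321, 200), (321, 201), (322, 194), (322, 195), (322, 196), (322, 197), (322, 198), (322, 199), (322, 200), (322, 201), (323, 192), (323, 193), (323, 194), (323, 195), (323, 196), (323, 197), (323, 198), (323, 199), (323, 200), (323, 201), (324, 197), (324, 198), (324, 199), (324, 200), (324, 201), (325, 197), (325, 198), (325, 199), (326, 198), (327, 193), (327, 194), (327, 195), (327, 196), (327, 197), (327, 198), (328, 194), (328, 195), (328, 196), (328, 197), (328, 198)]
[[334.0, 203.7], [314.2, 203.7], [334.1, 184.5], [314.3, 184.5], [333.8, 210.3], [314.9, 210.3], [333.8, 192.0], [315.0, 191.9]]
```

The before/after difference lies wholly inside the throat window (columns 315–329, rows 191–203), so the pods are down in the tube and none is left on the funnel. Now I'll grip the bar and plan the closing arc.

Request:
servo_tool(commands=[0.002, -0.0025, 0.04, 0, 0, 0, 0.024, 0.002, -0.0025, 0.08, 0, 0, 0, 0.024, 0.002, -0.0025, 0.1, 0, 0, 0, 0.024, 0.002, -0.0025, 0.1, 0, 0, 0, 0.024, 0.002, -0.0025, 0.1, 0, 0, 0, 0, 0.002, -0.0025, 0.1, 0, 0, 0, 0, 0.002, -0.0025, 0.1, 0, 0, 0, 0, 0.002, -0.0025, 0.1, 0, 0, 0, 0])

```text
time: 46.68
tool_pos: [0.4793, -0.0137, 0.1323]
ee_rot: [2.553, 0.001, 1.474]
wrist_force: [-5.2, -1.1, 2.0]
width: 0.011
finger_force: 30.0
```

```bash
python3 - <<'E'
from plan import *; from h import *
o=robot.get_obs();print(o["tool_pos"],o["ee_rot"],o["time"],o["width"],o["finger_force"],o["wrist_force"])
M=np.array([[0,1,0],[1,0,0],[0,0,-1.]])
def pose(th): a=.5*th;return tcp(th,a),Ry(-a)@M
def go(L,ref):
    p0,T0=pose(ref);r=[]
    for th in L:
        p,T=pose(th);r+=[float(v) for v in np.r_[(T0.T@(p-p0)).round(4),np.degrees(Ro.from_matrix(T0.T@T).as_rotvec()).round(1),0]]
    print(r)
go([1.14,1.06,.97,.88,.79,.7],1.17);go([.6,.5,.4,.3,.2,.12,.06,.02,-.01,-.02],.7)
E
```

```text
[ 0.47931312 -0.01374027  0.13227472] [2.55338582e+00 6.31219952e-04 1.47419504e+00] 46.675 0.01102901769188509 30.001204311847687 [-5.2138528  -1.14550152  1.97273584]
[0.0, 0.0043, -0.0018, 0.9, 0.0, 0.0, 0.0, 0.0, 0.0159, -0.0058, 3.2, 0.0, 0.0, 0.0, 0.0, 0.0294, -0.0092, 5.7, 0.0, 0.0, 0.0, 0.0, 0.0431, -0.0113, 8.3, 0.0, 0.0, 0.0, 0.0, 0.0569, -0.0122, 10.9, 0.0, 0.0, 0.0, 0.0, 0.0707, -0.0118, 13.5, 0.0, 0.0, 0.0]
[0.0, 0.0153, -0.0017, 2.9, 0.0, 0.0, 0.0, 0.0, 0.0307, -0.0019, 5.7, 0.0, 0.0, 0.0, 0.0, 0.046, -0.0005, 8.6, 0.0, 0.0, 0.0, 0.0, 0.0611, 0.0024, 11.5, 0.0, 0.0, 0.0, 0.0, 0.0758, 0.0069, 14.3, 0.0, 0.0, 0.0, 0.0, 0.0872, 0.0115, 16.6, 0.0, 0.0, 0.0, 0.0, 0.0955, 0.0155, 18.3, 0.0, 0.0, 0.0, 0.0, 0.1009, 0.0185, 19.5, 0.0, 0.0, 0.0, 0.0, 0.1049, 0.0209, 20.3, 0.0, 0.0, 0.0, 0.0, 0.1062, 0.0217, 20.6, 0.0, 0.0, 0.0]
```

Request:
servo_tool(commands=[0, 0.0043, -0.0018, 0.9, 0, 0, 0, 0, 0.016, -0.006, 3.2, 0, 0, 0, 0, 0.0295, -0.009, 5.7, 0, 0, 0, 0, 0.043, -0.0115, 8.3, 0, 0, 0, 0, 0.057, -0.012, 10.9, 0, 0, 0, 0, 0.0705, -0.012, 13.5, 0, 0, 0])

```text
time: 47.42
tool_pos: [0.5306, -0.0192, 0.1818]
ee_rot: [2.793, 0.002, 1.474]
wrist_force: [-8.0, -2.2, 2.8]
width: 0.0113
finger_force: 30.0
```

Request:
servo_tool(commands=[0, 0.0153, -0.0017, 2.9, 0, 0, 0, 0, 0.0307, -0.002, 5.7, 0, 0, 0, 0, 0.046, -0.0005, 8.6, 0, 0, 0, 0, 0.061, 0.0025, 11.5, 0, 0, 0, 0, 0.076, 0.007, 14.3, 0, 0, 0, 0, 0.087, 0.0115, 16.6, 0, 0, 0, 0, 0.0955, 0.0155, 18.3, 0, 0, 0, 0, 0.101, 0.0185, 19.5, 0, 0, 0, 0, 0.1045, 0.0205, 20.2, 0, 0, 0, 0, 0.1045, 0.0205, 20.2, 0, 0, 0])

```text
time: 48.68
tool_pos: [0.6377, -0.0306, 0.1995]
ee_rot: [3.137, 0.003, 1.473]
wrist_force: [0.0, -5.3, 3.7]
width: 0.0112
finger_force: 30.0
```

```bash
python3 - <<'E'
from plan import *; from h import *
o=robot.get_obs();print(o["tool_pos"],o["ee_rot"],o["time"],o["width"],o["finger_force"],o["wrist_force"],place(DISP,tcp(0,0)))
E
```

```text
[ 0.63773348 -0.03061434  0.19949438] [3.13696219e+00 2.92314764e-03 1.47274211e+00] 48.675 0.011186140895347453 30.009183883666992 [ 0.02749422 -5.25469143  3.65132426] [[ 0.63596404 -0.02956722  0.197     ]]
```

Request:
servo_tool(commands=[0, 0.002, 0.001, 0, 0, 0, 0, 0, 0.004, 0.002, 0, 0, 0, 0, 0, 0.004, 0.002, 0, 0, 0, 0, 0, 0.004, 0.002, 0, 0, 0, 0])

```text
time: 49.18
tool_pos: [0.6401, -0.0309, 0.199]
ee_rot: [3.138, 0.003, 1.473]
wrist_force: [-3.7, -4.9, 9.5]
width: 0.011
finger_force: 30.0
```

Request:
servo_tool(commands=[0, 0.002, 0, 0, 0, 0, 0, 0, 0.004, 0, 0, 0, 0, 0, 0, 0.004, 0, 0, 0, 0, 0, 0, 0.004, 0, 0, 0, 0, 0])

```text
time: 49.68
tool_pos: [0.6402, -0.0309, 0.199]
ee_rot: [-3.135, 0.003, 1.473]
wrist_force: [-14.4, -4.4, 12.7]
width: 0.0111
finger_force: 30.0
```

The hinge stop is reached at 14 N, so the cover is fully shut. I'll release, rise and locate the button.

Request:
servo_tool(commands=[0, -0.004, 0, 0, 0, 0, 0, 0, -0.004, 0, 0, 0, 0, 0.026, 0, -0.004, 0, 0, 0, 0, 0.026, 0, -0.004, 0, 0, 0, 0, 0.026, 0, -0.004, -0.05, 0, 0, 0, 0.026, 0, -0.004, -0.1, 0, 0, 0, 0.026, 0, -0.004, -0.1, 0, 0, 0, 0.026])

```text
time: 50.55
tool_pos: [0.6419, -0.0289, 0.3013]
ee_rot: [3.131, -0.0, 1.475]
wrist_force: [0.1, 0.2, 0.5]
width: 0.0256
finger_force: 0.0
```

Request:
servo_tool(commands=[0, -0.06, 0, 0, 0, 0, 0, 0, -0.12, 0, 0, 0, 0, 0, 0, -0.18, 0, 0, 0, 0, 0, 0, -0.24, 0, 0, 0, 0, 0, 0, -0.24, 0, 0, 0, 0, 0, 0, -0.24, 0, 0, 0, 0, 0])

```text
time: 51.3
tool_pos: [0.4016, -0.0059, 0.2948]
ee_rot: [-3.141, -0.0, 1.474]
wrist_force: [0.4, -0.9, -0.1]
width: 0.0003
finger_force: 0.0
```

```bash
python3 - <<'E'
from plan import *; from h import *
t=snapshot("top");s=snapshot("side");o=robot.get_obs();print(o["tool_pos"],o["ee_rot"],o["time"])
cv2.imwrite("pics/h_top.png",t["img"])
for n,i in(("t",t),("s",s)):
    for k in("button","cover","cover_bar"): print(n,k,[(d["box"],round(d["conf"],2)) for d in spotter.trace(k,i)[:2]])
# button disc by contrast around expected place
for y in(0.10,0.107): print("exp",proj(t,place(DISP,[(0,y,.095)])).round(1))
g=cv2.cvtColor(t["img"],6)
print("\n".join("%d "%(176+j)+" ".join("%3d"%v for v in r) for j,r in enumerate(g[176:206,266:294])))
# cover check: bar edge compare with d3 (shut) in side & top
print("roof",proj(t,place(DISP,[(-.066,.075,.173),(-.066,-.075,.173)])).round(1),"bar",proj(s,place(DISP,[(-.036,.04,.211),(-.036,-.04,.211)])).round(1))
old=cv2.imread("pics/d3.png",0)[:,400:];old=cv2.resize(old,(100,120),interpolation=cv2.INTER_AREA);new=g[140:260,270:370]
r=cv2.matchTemplate(new,old[25:85,25:75],cv2.TM_CCOEFF_NORMED);print(cv2.minMaxLoc(r))
E
```

```text
[ 0.40230687 -0.00605821  0.29479962] [-3.14014901e+00 -2.62137915e-04  1.47437040e+00] 51.4
t button [([271.8, 182.3, 12.8, 16.6], 0.69)]
t cover [([288.3, 154.2, 70.2, 70.7], 0.55)]
t cover_bar [([286.3, 153.3, 72.7, 73.7], 0.65)]
s button []
s cover [([322.4, 194.9, 74.3, 82.1], 0.56)]
s cover_bar [([323.3, 198.9, 73.8, 78.1], 0.8)]
exp [[282.9 188.8]]
exp [[280.  188.5]]
176 145 146 145 145 145 145 145 145 146 146 144 145 145 141  94  94  94  94  95  94  95  94  95  99 129 106 144 144
177 145 145 146 145 146 145 145 145 144 146 145 144 145 143  93  93  94  93  94  93  93  93  94  95 111 116 144 145
178 146 145 146 144 144 145 145 145 145 145 145 145 145 142  93  95  94  94  94  94  94  94  94  95  96 121 145 145
179 145 144 146 145 144 128 130 146 144 145 145 146 146 141  93  93  93  94  93  93  93  94  94 101 100 136 144 145
180 146 144 146 143 128 125 122 130 132 131 130 126 125 111  92  84  85  94  94  94  94  94  94 106 102 146 145 145
181 145 145 145 129 122 138 135 134 135 135 133 131 130 122 123 116 115 117 114  87  88  85  87 102  91 145 145 144
182 146 145 144 119 124 14
[... 2191 characters left out ...]
42 145 146 145 144 139 127 111 109 108 109 108 108 109  66  69  88  88  97 110 113 144 147 145 145 145
202  89  97 128 131 132 136 139 139 136 136 128 128 130 140 140 136  86  87  96  95  95  98 124 146 145 145 145 146
203  87  78  87  90  94  98 107 103 118 124 122 127 131 137 138 137  88  91  92  95 102 101 139 146 146 145 145 146
204  87  80  57  62  63  67  72  66  80  83  86  91  93  97 101 102  74  78  81  86  99 103 147 145 146 145 145 146
205  89  86  63  63  61  61  61  61  61  60  61  63  61  63  66  62  56  57  59  66  97  96 145 146 146 146 146 145
roof [[287.9 208.9]
 [354.  215.2]] bar [[338.9 197.1]
 [353.1 213.4]]
(-0.14394831657409668, 0.9992116093635559, (18, 12), (25, 25))
```

The cover matches the earlier shut view (0.999 correlation, no shift). The button's top face is centred at about (279, 189.5) in the top image.

```bash
python3 - <<'E'
from plan import *; from h import *
t=snapshot("top")
w=world(t,[[279,189.5]],.097)[0];print(w,Rz(.0955)@(w-np.array([.6718,-.033,0])))
T=here()[1];p=[w[0],w[1],.14];print(rel([w[0],w[1],.26],T),rel(p,T),ik(K,0,p,T,robot.get_obs()["joint_positions"]))
E
```

```text
[0.67906638 0.07565764 0.097     ] [-0.00312777  0.10885541  0.097     ]
(array([108. , 268.3,  35.1]), array([0., 0., 0.])) (array([108. , 268.4, 155.1]), array([0., 0., 0.])) (array([2.78890598e-02, 4.08882396e-01, 1.13056954e+00, 2.71502965e-04,
       1.60306408e+00, 1.24370942e-01]), np.float64(1.0068133822902743e-13))
```

Request:
servo_tool(commands=[0.106, 0.27, 0.035, 0, 0, 0, 0, 0.106, 0.27, 0.035, 0, 0, 0, 0, 0.106, 0.27, 0.035, 0, 0, 0, 0, 0.106, 0.27, 0.035, 0, 0, 0, 0, 0.106, 0.27, 0.035, 0, 0, 0, 0, 0.106, 0.27, 0.035, 0, 0, 0, 0, 0.106, 0.27, 0.08, 0, 0, 0, 0, 0.106, 0.27, 0.13, 0, 0, 0, 0, 0.106, 0.27, 0.17, 0, 0, 0, 0, 0.106, 0.27, 0.17, 0, 0, 0, 0])

```text
time: 53.0
tool_pos: [0.6771, 0.0731, 0.1219]
ee_rot: [-3.134, 0.001, 1.474]
wrist_force: [-1.0, -0.7, -0.4]
width: 0.0002
finger_force: 0.0
```

Request:
servo_tool(commands=[0, 0, 0.004, 0, 0, 0, 0, 0, 0, 0.008, 0, 0, 0, 0, 0, 0, 0.012, 0, 0, 0, 0, 0, 0, 0.016, 0, 0, 0, 0, 0, 0, 0.016, 0, 0, 0, 0])

```text
time: 53.62
tool_pos: [0.6814, 0.0735, 0.1123]
ee_rot: [3.137, -0.001, 1.474]
wrist_force: [0.3, 0.7, 7.4]
width: 0.0005
finger_force: 3.5
```

Request:
servo_tool(commands=[0, 0, 0.002, 0, 0, 0, 0, 0, 0, 0.004, 0, 0, 0, 0, 0, 0, 0.004, 0, 0, 0, 0, 0, 0, 0.004, 0, 0, 0, 0])

```text
time: 54.12
tool_pos: [0.6815, 0.0736, 0.1121]
ee_rot: [3.135, -0.001, 1.474]
wrist_force: [-5.2, -0.8, 16.9]
width: 0.0005
finger_force: 8.3
```

The stop is reached at 17 N. I'll back off in small steps to check that it was the button's spring travel and not something rigid.

Request:
servo_tool(commands=[0, 0, -0.009, 0, 0, 0, 0, 0, 0, -0.009, 0, 0, 0, 0, 0, 0, -0.009, 0, 0, 0, 0])

```text
time: 54.5
tool_pos: [0.6809, 0.0736, 0.1146]
ee_rot: [3.14, -0.0, 1.474]
wrist_force: [3.3, -0.6, 4.0]
width: 0.0004
finger_force: 1.7
```

Request:
servo_tool(commands=[0, 0, -0.002, 0, 0, 0, 0, 0, 0, -0.002, 0, 0, 0, 0, 0, 0, -0.002, 0, 0, 0, 0])

```text
time: 54.88
tool_pos: [0.6801, 0.0735, 0.1161]
ee_rot: [-3.141, -0.0, 1.474]
wrist_force: [2.3, -0.4, 2.1]
width: 0.0006
finger_force: 1.3
```

Request:
servo_tool(commands=[0, 0, -0.004, 0, 0, 0, 0, 0, 0, -0.004, 0, 0, 0, 0, 0, 0, -0.004, 0, 0, 0, 0])

```text
time: 55.25
tool_pos: [0.6793, 0.0736, 0.1196]
ee_rot: [-3.139, 0.0, 1.474]
wrist_force: [0.2, -0.8, -0.4]
width: 0.0003
finger_force: 0.0
```

The spring curve confirms it: free at 118 mm and stopped at 112 mm, the full 6 mm travel. I'll retreat and do a last check.

Request:
servo_tool(commands=[0, 0, -0.06, 0, 0, 0, 0, 0, 0, -0.12, 0, 0, 0, 0, 0, 0, -0.18, 0, 0, 0, 0, 0, -0.06, -0.18, 0, 0, 0, 0, 0, -0.12, -0.18, 0, 0, 0, 0, 0, -0.18, -0.18, 0, 0, 0, 0, 0, -0.24, -0.18, 0, 0, 0, 0, 0, -0.28, -0.18, 0, 0, 0, 0, 0, -0.28, -0.18, 0, 0, 0, 0, 0, -0.28, -0.18, 0, 0, 0, 0])

```text
time: 56.5
tool_pos: [0.4017, 0.1005, 0.3004]
ee_rot: [3.142, -0.0, 1.474]
wrist_force: [0.1, -0.1, -0.1]
width: 0.0003
finger_force: 0.0
```

```bash
python3 - <<'E'
from plan import *; from h import *
t=snapshot("top");s=snapshot("side");g=cv2.cvtColor(t["img"],6);o=robot.get_obs();print(o["tool_pos"],o["wrist_force"],o["time"])
old=cv2.resize(cv2.imread("pics/d3.png",0)[:,400:],(100,120),interpolation=cv2.INTER_AREA)
r=cv2.matchTemplate(g[140:260,270:370],old[25:85,25:75],cv2.TM_CCOEFF_NORMED);print("cover",cv2.minMaxLoc(r)[1::2])
f=cv2.imread("pics/top0.png",0)
for n,(x,y,w,h) in dict(scoop=(178,255,62,50),bowl=(120,165,68,66),torch=(425,178,40,54),case=(486,222,30,54)).items():
    r=cv2.matchTemplate(g[y-10:y+h+10,x-10:x+w+10],f[y:y+h,x:x+w],cv2.TM_CCOEFF_NORMED);print(n,cv2.minMaxLoc(r)[1::2])
for n,i in(("t",t),("s",s)): print([(d["box"],round(d["conf"],2)) for k in("pod1","scoop") for d in spotter.trace(k,i)])
E
```

```text
[0.40222967 0.10036931 0.30003592] [ 0.1595625   0.0711473  -0.08333493] 56.6
cover (0.9992026090621948, (25, 25))
scoop (0.2819725275039673, (5, 0))
bowl (0.9989579916000366, (10, 10))
torch (0.9985807538032532, (10, 10))
case (0.9988890886306763, (10, 10))
[([490.2, 226.4, 23.2, 48.9], 0.72), ([288.3, 151.8, 68.8, 75.6], 0.36)]
[([396.7, 382.2, 45.4, 37.7], 0.53), ([223.8, 215.2, 41.4, 29.1], 0.76), ([408.1, 320.9, 38.8, 40.9], 0.54)]
```

```bash
python3 - <<'E'
import cv2
f=cv2.imread("pics/top0.png",0);y,x,h,w=255,178,50,62
for n in("g_top","h_top"):
    g=cv2.imread(f"pics/{n}.png",0);r=cv2.matchTemplate(g[y-10:y+h+10,x-10:x+w+10],f[y:y+h,x:x+w],cv2.TM_CCOEFF_NORMED);print(n,cv2.minMaxLoc(r)[1::2])
f=cv2.imread("pics/p1s.png",0)
from bench import close_job
print(close_job())
E
```

```text
g_top (0.9425453543663025, (10, 11))
h_top (0.7041679620742798, (10, 11))
the job is handed in; nothing more can be done
None
```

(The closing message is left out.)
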